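# Load a sample tube into a shielded ratchet lift

### The arm

A 6-joint arm with a two-finger parallel gripper is mounted at the origin on a cart in front of the work surface, level with it; the furniture and walls round the work are solid. World frame = base frame: x ahead of the robot, y to its left, z up, the work surface at z = 0. Lengths are in m, angles in rad, forces in N, time in s.
With the tool pointing down it reaches from about 0.3 to 0.875 m from the base axis. Payload 6.4 kg.
Tool frame: the origin (TCP) lies midway between the tips of the shut fingers; the grasp point (between the pads) lies 19 mm behind it; z points along the fingers, x is the direction in which the jaws open and shut, and the axes are right-handed (so a half turn about z gives the same grasp; the last joint's range is limited). The gripper opens to 85 mm and grips with 20 to 120 N. Pads are 22 mm wide; open, the fingers measure 114 mm over their backs; the gripper's body (76 mm by 85 mm) begins 54 mm behind the grasp point. The pads swing forward as they close: fully open they stand 13 mm farther back than shut.
Start: joints at [-1.465, 0.181, 1.607, -0, 1.354, -0.206], TCP at [0.176, -0.547, 0.231] pointing down, gripper open.
Joint ranges: [-2.99, 2.99], [-0.89, 2.07], [0.3, 2.58], [-1.14, 4.28], [0, 2.63], [-3.12, 3.12]. Speed limits (rad/s): [2.57, 2.57, 3.01, 3.14, 3.14, 3.14].

### API

Orientations are given as a 3x3 rotation matrix whose columns are the frame's x, y, z axes.
In Python, from cell import env, viewer gives the robot as it stands. The module is installed in compiled form; this text tells all that it offers.
- The arm moves only by the tool move_arm, never from a script. Its arguments are lists of equal length, an entry for each row: "claw": the finger opening in mm, from 0 to 85.4; "offset": the shift along the tool's x, y, z in mm, a list of three; "twist": the turn, a rotation vector about the tool's x, y, z in rad, a list of three. In form: {"claw": [claw, ...], "offset": [[tx, ty, tz], ...], "twist": [[wx, wy, wz], ...]}. A call has 1 to 5 rows; each row shifts and turns the commanded pose from where the row before left it, along the tool's axes as they then stand; what a row does not reach is not made up. A row lasts 1/12 s, in which the tool goes at most 41.7 mm and 7.16 degrees, less where a joint would pass 70% of its speed; a pose out of reach is approached as far as the arm can. A call with a gripper value outside its range is refused whole. The fingers move at their own pace and stop on an object; "newtons" is the grip in N (left out, the last holds). Time passes only in rows, so rows that do not move let the fingers close. It gives the time, the measured TCP pose, the force and the opening at its end, in the units of the state.
- env.sense(): the state, without advancing time (a new reading comes with each control period).
- viewer.read_camera(name): name is "scene" or "top" or "wrist"; returns a dict with "pixels" (384x512x3 uint8, red, green, blue), "depth" (384x512 float32, m along the optical axis (not along the pixel's ray), 0 where there is no reading), "camera_matrix" (3x3 intrinsics, pixels), "eye" and "attitude" of the camera in the world; the wrist camera has in their place "mount" (4x4, takes a point from camera to tool coordinates, whose origin is the TCP and whose axes are the tool frame's). Camera axes: x right, y down, z forward; pixel columns grow to the right and rows downward; lengths in m; the calibration is good to about 2 mm. A picture is of the moment at which its call begins: read the wrist's pose just before it.
- env.hand_in(): hands the job in, once; it reports no verdict.
Trained networks look in a picture, given as the dict that the camera call returned (one of the last four; its "shot" number tells which), for a name from the list of things; names that differ only in an ending like _2 or _b are one class to them, and where a whole thing is asked for, a point or a joint stands for the part that bears it (a point fixed in the world has none). Each returns a list of dicts, best first, with "p" (0 to 1); they miss things now and then, are a little off and sometimes report something else, mostly with a low value. They report only what shows in the picture. A call takes as long as a camera call. They do not tell look-alikes from the thing itself.
- viewer.search_frame(label, picture): "rect" ([left, top, right, bottom] in pixels, round what is visible of it).
- viewer.tip_of(label, picture): "point" ([column, row] in pixels: a listed point, or the origin of a listed thing).
The state is a dict: "clock": time; "joint_positions": joint angles; "joint_vel": joint speeds; "joint_torque": joint torques, N m; "tool_pos": TCP position; "tool_rot": TCP orientation; "ft_force": force on the tool from outside, world axes, zero at the start; "torque": the same for the moment, N m; "opening": finger opening in m.
Only numpy, scipy, OpenCV 4.12 (cv2) and the standard library are available. Lean on these libraries where they do the work, as an engineer would, in place of code of your own. Each camera call takes 0.05 s, during which the arm holds its last target.

### The job

Load the sample tube with the red cap into the shielded well: draw the lift up by its black knob, past the clicking pawl, until it stays by itself in its top notch, and let go; stand the tube in the raised white seat and let go. Then hold the red lever down until the lift has sunk fully home with the tube upright inside, and let the lever go; leave all the other things standing where they are, and do not tip the tube over.

Things in the scene. Friction and masses are not known exactly. Their poses are not given: they have to be found in the camera images.
- tube_c: The tube to load: a closed white sample tube with a RED screw cap, 70 mm tall: body 17 mm diameter up to 54 mm, cap 20 mm diameter above, upright, 14 to 28 g. Origin at the centre of its underside, z up.
- lift_stand: Tube lift bolted to the bench: base plate 104 x 206 mm, open-topped dark shielding box (90 x 90 mm outside, 66 mm bore, top edge at 104 mm), upright toothed rail between guide posts 110 mm tall, sprung pawl with red lever. Origin on the bench under the rail. Its y axis runs from the bore's centre (y -95 mm) through the rail (0) to the lever's pad (+98 mm); plate y -150 to 56 mm; x across, z up.
- rail (a joint): Height of the toothed rail, which carries seat and knob: 0 m = fully down, 0.086 = upper stop. The pawl holds it at 0.016, 0.032, 0.048, 0.064 and 0.080 (top notch), within 1 mm; it starts in the lowest notch. Drawing it up past the pawl takes about 15 N at 50 mm/s (5 N weight, damper 100 N per m/s, pawl a few N); with the pawl held clear it sinks by itself at about 50 mm/s.
- pawl (a joint): Angle of the sprung pawl: 0 rad = in the teeth, 0.45 rad = stop, lever fully pressed. It is clear of the teeth above about 0.26 rad; let go, its spring puts it back and the rail catches on the next tooth.
- seat (a point): Centre of the floor of the seat, a white cup on the rail's arm: inside diameter 27 mm, outside 35 mm, rim 8 mm above this floor. It is 22 mm above the bench + the rail's value: at the top notch level with the shield's top edge; fully down, the tube stands wholly below that edge.
- knob_grip (a point): Centre of the waist of the black knob on top of the rail: waist 21 mm diameter and 24 mm tall (12 mm up and down from here), with a flange of 30 mm diameter and 6 mm thick above it. It is 138 mm above the bench + the rail's value.
- lever_pad (a point): Centre of the top of the red thumb pad (26 mm across, 32 mm along the stand's y) of the pawl's lever, 76 mm above the bench at rest. Press it straight down with 2 to 4 N: the lever turns about a pivot 77 mm nearer the rail and 12 mm lower, so 20 mm down is 0.26 rad and the full stroke about 34 mm.
- vial_1: A bystander standing on the bench, origin at the centre of its underside, z up: glass vial with a white cap, 41 mm diameter, 75 mm tall.
- tube_b: A bystander standing on the bench, origin at the centre of its underside, z up: white-capped sample tube, 26 mm diameter, 82 mm tall, easily knocked over.
- lead_pot_1: A bystander standing on the bench, origin at the centre of its underside, z up: dark grey lead pot, 45 mm diameter, 100 mm tall, 0.95 kg.
- tube_a: A bystander standing on the bench, origin at the centre of its underside, z up: white-capped sample tube, 26 mm diameter, 85 mm tall, easily knocked over.
- media_bottle: A bystander standing on the bench, origin at the centre of its underside, z up: small square bottle with a white cap, 40 x 40 mm, 64 mm tall.
- swab_tin: A bystander standing on the bench, origin at the centre of its underside, z up: round slip-lid tin, 59 mm diameter, 30 mm tall.
Things that resemble listed ones, but are neither listed nor needed, are in the scene too. What is shaped like the tube_c but orange is not meant.

How it is judged:
On the way, in this order (a step that is already met when the one before it is completed fails the run):
1. the lift stays by itself in its top notch, rail above 0.077 m, pawl in, stand not touched by the hand (value of joint rail above 0.077 m and value of joint pawl below 0.12 rad and contact force between the fingers and lift_stand below 0.3 N), for 0.2 s.
2. the red-capped tube stands upright in the raised seat, released, the lift still in its top notch (value of joint rail above 0.077 m and horizontal distance between tube_c and seat below 0.006 m and z of tube_c in the frame of seat between -0.004 and 0.004 m and angle between tube_c's own z axis and vertical below 0.1 rad and contact force between the fingers and tube_c below 0.2 N), for 0.2 s.
At the end, for the whole second after the job is handed in: The lift is fully down (rail below 4 mm), the pawl's lever is let go and back (below 0.12 rad), and the red-capped tube stands at rest and upright (within 0.1 rad) on the seat's floor (within 4 mm in height, 6 mm of its centre) (value of joint rail below 0.004 m and value of joint pawl below 0.12 rad and horizontal distance between tube_c and seat below 0.006 m and z of tube_c in the frame of seat between -0.004 and 0.004 m and angle between tube_c's own z axis and vertical below 0.1 rad and linear speed of tube_c below 0.02 m/s); the robot touches nothing.
It fails at once if one of the other things is moved by more than 30 mm or tipped by more than 0.4 rad (distance of any of tube_a, tube_b, vial_1, lead_pot_1, media_bottle, swab_tin from where it was at the start of the episode above 0.03 m or angle between any of tube_a, tube_b, vial_1, lead_pot_1, media_bottle, swab_tin's own z axis and vertical above 0.4 rad).
It fails at once if the red-capped tube is tipped over (more than 0.8 rad) (angle between tube_c's own z axis and vertical above 0.8 rad).
It also fails if it takes over 66 s, if anything falls off the work surface, if the arm or the gripper's body presses on something with over 40 N, if the wrist force passes 120 N, or if a joint passes its speed limit or range.

## Working session

There is one attempt and no reset: what is moved stays moved. The work goes in short steps, Python scripts to look and compute and a tool call to move; the robot and the scene stay as the last step left them, time stands still between calls to the robot, and variables do not carry over. Pictures are saved under pics/ and viewed, and the job is handed in when it is done.

Besides the shell and the picture viewer there is one more tool, called after "Request:" in YAML: its name, and indented under it one key for each argument. move_arm: Moves the arm, as the interface text tells. Its arguments: {"type":"object","properties":{"claw":{"type":"array","items":{"type":"number"}},"offset":{"type":"array","items":{"type":"array","items":{"type":"number"}}},"twist":{"type":"array","items":{"type":"array","items":{"type":"number"}}},"newtons":{"type":"number"}},"required":["claw","offset","twist"]}

```bash
mkdir -p pics; cat > h.py <<'E'
from cell import env, viewer
import numpy as np, cv2
def save(r,name,s=1.5):
    im=cv2.cvtColor(r["pixels"],cv2.COLOR_RGB2BGR)
    cv2.imwrite("pics/"+name,cv2.resize(im,None,fx=s,fy=s,interpolation=cv2.INTER_CUBIC))
def pose(r,st=None):
    if "mount" in r:
        M=np.array(r["mount"]);R=np.array(st["tool_rot"]);t=np.array(st["tool_pos"])
        return R@M[:3,:3], R@M[:3,3]+t
    return np.array(r["attitude"]),np.array(r["eye"])
def cloud(r,st=None):
    R,t=pose(r,st);K=np.array(r["camera_matrix"]);d=r["depth"]
    v,u=np.mgrid[:d.shape[0],:d.shape[1]]
    p=np.stack([(u-K[0,2])/K[0,0]*d,(v-K[1,2])/K[1,1]*d,d],-1)
    return p@R.T+t
def ray_z(r,px,z,st=None):
    R,t=pose(r,st);K=np.array(r["camera_matrix"])
    d=R@np.array([(px[0]-K[0,2])/K[0,0],(px[1]-K[1,2])/K[1,1],1]);return t+d*(z-t[2])/d[2]
def proj(r,P,st=None):
    R,t=pose(r,st);K=np.array(r["camera_matrix"]);c=(np.asarray(P)-t)@R
    return (K[0,0]*c[...,0]/c[...,2]+K[0,2],K[1,1]*c[...,1]/c[...,2]+K[1,2])
E
python3 - <<'E'
from h import *
s=env.sense();print(s)
for n in ["scene","top"]:
    r=viewer.read_camera(n);save(r,n+"0.png");print(n,r["camera_matrix"],r["eye"],r["attitude"],r["shot"])
    np.savez(n+"0.npz",**{k:v for k,v in r.items()})
    for l in ["tube_c","lift_stand","tube_a","vial_1","lead_pot_1","media_bottle","swab_tin"]:
        print(l,[(np.round(x["rect"]),round(x["p"],2)) for x in viewer.search_frame(l,r)])
    for l in ["tube_c","lift_stand","seat","knob_grip","lever_pad"]:
        print(l,[(np.round(x["point"],1),round(x["p"],2)) for x in viewer.tip_of(l,r)])
print(env.sense()["clock"])
E
```

```text
{'clock': 0.0, 'joint_positions': array([-1.46530334e+00,  1.81564567e-01,  1.60797596e+00, -3.36992205e-05,
        1.35380628e+00, -2.06327886e-01]), 'joint_vel': array([-8.41326148e-05,  1.40419953e-04, -2.16811676e-03,  3.84468426e-04,
       -3.68848841e-04,  6.03005851e-05]), 'joint_torque': array([-5.84994687e-04, -4.44872332e+01, -3.51342952e+01, -2.85048909e-04,
        9.04477289e-03,  1.65903856e-05]), 'tool_pos': array([ 0.17633836, -0.54672317,  0.23038641]), 'tool_rot': array([[ 3.06798957e-01, -9.51774318e-01, -2.17433412e-04],
       [-9.51772782e-01, -3.06798860e-01,  1.74093212e-03],
       [-1.72368280e-03, -3.27168954e-04, -9.99998461e-01]]), 'ft_force': array([-0.09358233, -1.31652224, -0.0118574 ]), 'torque': array([ 0.00355147, -0.03679507,  0.02706648]), 'opening': 0.08539737877715872}
scene [[487.84489667   0.         257.58084906]
 [  0.         487.84489667 187.58389494]
 [  0.           0.           1.        ]] [-0.42544528  0.45090064  0.62212497] [[-0.44851062 -0.39049226  0.80396145]
 [-0.89346897  0.17225393 -0.41477921]
 [ 0.02348255 -0.90434749 -0.4
[... 1662 characters left out ...]
., 241.]), 0.43)]
vial_1 [(array([310., 222., 330., 236.]), 0.72)]
lead_pot_1 [(array([274., 225., 295., 242.]), 0.66)]
media_bottle [(array([171., 230., 193., 244.]), 0.59), (array([250., 164., 301., 184.]), 0.51)]
swab_tin [(array([350., 137., 376., 152.]), 0.95), (array([172., 228., 194., 244.]), 0.32)]
tube_c [(array([345.9, 233.2]), 0.65), (array([212.4, 233.8]), 0.62), (array([246.9, 228.4]), 0.48), (array([200.4, 210.9]), 0.45), (array([243.1, 247.1]), 0.39)]
lift_stand [(array([258.7, 177.4]), 0.81)]
seat [(array([295.9, 173.4]), 0.87), (array([259.7, 178.5]), 0.64), (array([253.7, 174.1]), 0.55)]
knob_grip [(array([255.9, 174.1]), 0.71)]
lever_pad [(array([216.7, 175.9]), 0.65)]
1.3
```

View pics/scene0.png

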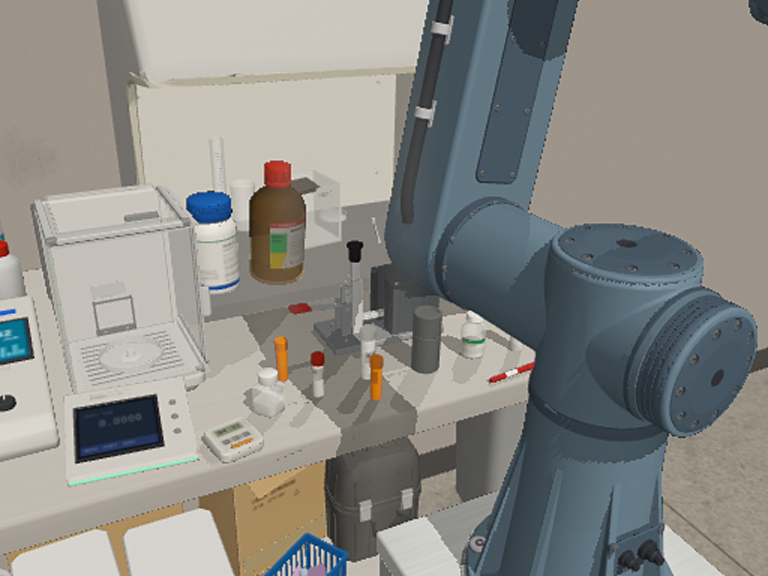

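View pics/top0.png

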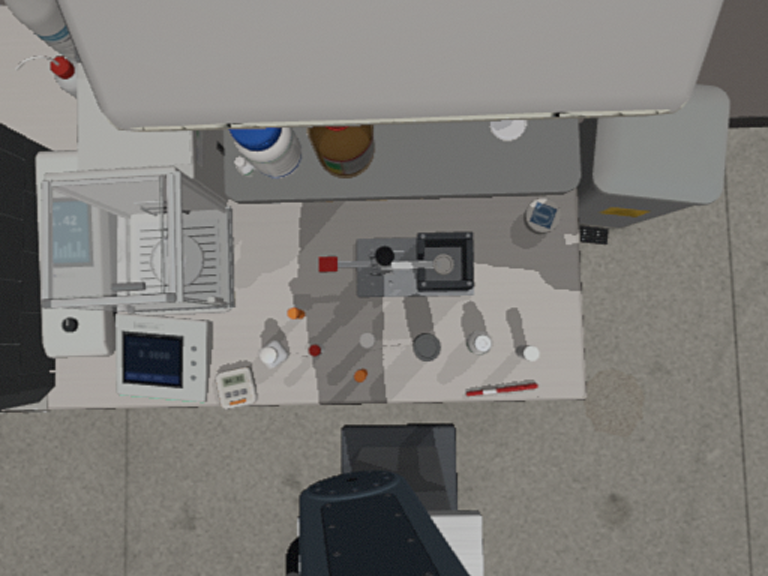

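The scene view shows the lift in mid-bench (knob 355,245) and the red-capped tube at (318,372). In the top view the red cap is at (315,350), the knob at (385,256), the lever pad at (328,264) and the bore at (445,262). Orange look-alikes are at (294,313) and (361,376).

```bash
python3 - <<'E'
from h import *
r=dict(np.load("top0.npz"));s=dict(np.load("scene0.npz"))
for n,px,z in [("cap",(315/1.5,350/1.5),.07),("knob",(385/1.5,256/1.5),.172),("pad",(328/1.5,264/1.5),.076),("seatc",(443/1.5,264/1.5),.046)]:
    print(n,ray_z(r,px,z), cloud(r)[int(px[1]),int(px[0])])
hsv=cv2.cvtColor(r["pixels"],cv2.COLOR_RGB2HSV)
red=((hsv[...,0]<8)|(hsv[...,0]>172))&(hsv[...,1]>150)&(hsv[...,2]>60)
n,l,st,c=cv2.connectedComponentsWithStats(red.astype(np.uint8))
C=cloud(r)
for i in range(1,n):
    if st[i,4]>8: 
        P=C[l==i]; print(st[i],c[i].round(1),np.median(P,0).round(4),P[:,2].max().round(3))
# knob, by height
m=(C[...,2]>.155)&(C[...,2]<.2)&(abs(C[...,0]-.51)<.05)&(abs(C[...,1])<.1)
P=C[m];print("knob",len(P),P.mean(0),P.min(0),P.max(0))
CS=cloud(s)
m=(CS[...,2]>.15)&(CS[...,2]<.19)&(abs(CS[...,0]-.51)<.06)&(abs(CS[...,1])<.1)
P=CS[m];print("knob s",len(P),P.mean(0),P.min(0),P.max(0))
# shield top edge
m=(C[...,2]>.097)&(C[...,2]<.111)&(abs(C[...,0]-.51)<.1)&(abs(C[...,1]+.08)<.1)
P=C[m];print("box",len(P),cv2.minAreaRect((P[:,:2]*1000).astype(np.float32)))
# base plate
m=(C[...,2]>.004)&(C[...,2]<.03)&(abs(C[...,0]-.51)<.07)&(abs(C[...,1]+.05)<.13)
P=C[m];print("plate",len(P),np.median(P[:,2]),cv2.minAreaRect((P[:,:2]*1000).astype(np.float32)))
# all things tall listing
m=((C[...,2]>.025)&(C[...,0]<.75)&(C[...,0]>.25)&(abs(C[...,1])<.5)).astype(np.uint8)
n,l,st,c=cv2.connectedComponentsWithStats(m)
for i in range(1,n):
    if st[i,4]>15:
        P=C[l==i];print(c[i].round(),np.median(P,0).round(3),P.min(0).round(3),P.max(0).round(3))
E
```

```text
cap [0.43745035 0.11196106 0.07      ] [0.43824649 0.11206203 0.06931922]
knob [ 0.57732391 -0.01032299  0.172     ] [ 0.57893408 -0.00884528  0.17136385]
pad [0.57852794 0.08780395 0.076     ] [0.57900768 0.08999339 0.07218586]
seatc [ 0.57719398 -0.10357541  0.046     ] [ 0.57778736 -0.10304959  0.04080412]
[ 34  38  15  14 140] [41.4 45. ] [0.9022 0.5084 0.1309] 0.136
[218  85  13   3  25] [224.2  85.6] [0.753  0.0523 0.2282] 0.235
[213 171  12  10 112] [218.6 175.7] [0.5788 0.0872 0.0755] 1.024
[206 230   8   7  39] [209.5 233.1] [0.4382 0.1143 0.0696] 0.072
[332 256  26   5  66] [344.9 258.2] [ 0.3648 -0.2283  0.0093] 0.014
[311 260  10   4  21] [315.8 261.6] [ 0.3562 -0.1528  0.0083] 0.012<stdin>:14: RuntimeWarning: Mean of empty slice.
  ret = um.true_divide(
Traceback (most recent call last):
ValueError: zero-size array to reduction operation minimum which has no identity
```

```bash
python3 - <<'E'
from h import *
r=dict(np.load("top0.npz"));s=dict(np.load("scene0.npz"))
C=cloud(r);CS=cloud(s)
def f(n,C,b):
    m=np.all((C>np.array(b[0]))&(C<np.array(b[1])),-1);P=C[m]
    if len(P): print(n,len(P),P.mean(0).round(4),P.min(0).round(4),P.max(0).round(4),cv2.minAreaRect((P[:,:2]*1000).astype(np.float32)))
for c,n in((C,"t"),(CS,"s")):
    f(n+"knob",c,[(.53,-.06,.163),(.62,.05,.19)])
    f(n+"box",c,[(.5,-.19,.098),(.65,-.03,.110)])
    f(n+"plate",c,[(.48,-.2,.004),(.66,.06,.03)])
    f(n+"pad",c,[(.53,.06,.06),(.62,.13,.085)])
    f(n+"cap",c,[(.42,.09,.055),(.46,.14,.08)])
m=((C[...,2]>.025)&(C[...,0]<.75)&(C[...,0]>.25)&(abs(C[...,1])<.5)).astype(np.uint8)
n,l,st,c=cv2.connectedComponentsWithStats(m)
for i in range(1,n):
    if st[i,4]>15:
        P=C[l==i];print(c[i].round(),np.median(P,0).round(3),P.min(0).round(3),P.max(0).round(3))
E
```

```text
tknob 135 [ 0.5789 -0.0081  0.1711] [ 0.5654 -0.0222  0.1664] [0.5928 0.0047 0.1749] ((578.98681640625, -8.809412956237793), (26.834386825561523, 27.26914405822754), 88.14856719970703)
tbox 608 [ 0.5785 -0.1062  0.1034] [ 0.5338 -0.148   0.0982] [ 0.6238 -0.0577  0.1098] ((579.5233154296875, -103.12800598144531), (88.7400894165039, 90.0546646118164), 88.64725494384766)
tplate 1729 [ 0.5743 -0.0376  0.0117] [ 0.4807 -0.1978  0.0041] [0.6599 0.052  0.0295] ((582.1019897460938, -68.13566589355469), (247.35023498535156, 162.39059448242188), 74.75127410888672)
tpad 153 [0.5799 0.0858 0.0748] [0.5684 0.06   0.0682] [0.5916 0.1046 0.0799] ((579.7804565429688, 82.34983825683594), (44.506900787353516, 23.040870666503906), 89.21057891845703)
tcap 55 [0.4376 0.1145 0.0686] [0.4285 0.1057 0.0565] [0.4457 0.1246 0.0725] ((437.3450622558594, 115.03025817871094), (17.102807998657227, 18.873258590698242), 18.191761016845703)
sknob 64 [ 0.5755 -0.0055  0.1695] [ 0.5643 -0.0206  0.1639] [0.5941 0.0082 0.1725] ((578.0523071289062, -6.279636383056641), (28.73257064819336, 26.882915496826172), 30.5216293
[... 1113 characters left out ...]
 0.021 0.074]
[196. 208.] [0.499 0.147 0.069] [ 0.469 -0.043  0.025] [0.508 0.159 1.024]
[319. 228.] [ 0.445 -0.158  0.057] [ 0.424 -0.179  0.028] [ 0.469 -0.043  1.024]
[244. 226.] [0.454 0.026 0.084] [0.442 0.014 0.072] [0.464 0.039 0.089]
[284. 231.] [ 0.44  -0.07   0.099] [ 0.419 -0.091  0.027] [ 0.462 -0.048  0.104]
[181. 236.] [0.432 0.188 0.044] [0.408 0.169 0.025] [0.454 0.215 0.067]
[210. 233.] [0.438 0.112 0.069] [ 0.429 -0.043  0.029] [0.469 0.125 1.024]
[352. 235.] [ 0.427 -0.234  0.08 ] [ 0.415 -0.249  0.026] [ 0.439 -0.225  0.088]
[240. 250.] [0.395 0.039 0.069] [0.385 0.031 0.026] [0.404 0.049 0.073]
[246. 353.] [ 0.29  -0.001  0.49 ] [ 0.275 -0.081  0.262] [0.469 0.093 1.024]
```

```bash
python3 - <<'E'
from h import *
r=dict(np.load("top0.npz"))
im=cv2.cvtColor(r["pixels"],cv2.COLOR_RGB2BGR)[120:260,160:390]
cv2.imwrite("pics/topcrop.png",cv2.resize(im,None,fx=3.4,fy=3.4,interpolation=cv2.INTER_CUBIC))
E
```

```text
(no output)
```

View pics/topcrop.png

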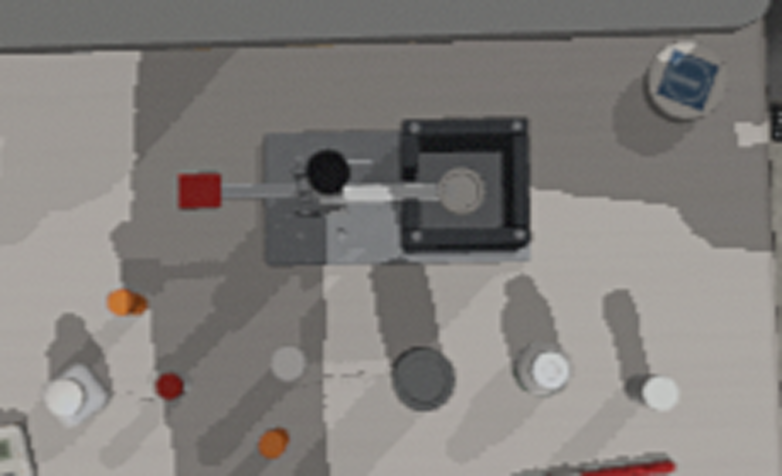

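```bash
cat >> h.py <<'E'
from scipy.spatial.transform import Rotation as Ro
def plan(target,yaw_left,step=40.0,tw=.12):
    """rows to world target with twist about tool z total yaw_left"""
    s=env.sense();p=np.array(s["tool_pos"])*1000;R=np.array(s["tool_rot"]);t=np.array(target)*1000
    n=int(max(np.ceil(np.linalg.norm(t-p)/step),np.ceil(abs(yaw_left)/tw),1))
    off=[];twl=[]
    for k in range(n):
        d=R.T@(t-p)/(n-k); o=np.round(d,0);w=round(yaw_left/n,2)
        off.append(o.tolist());twl.append([0,0,w]);p=p+R@o;R=R@Ro.from_rotvec([0,0,w]).as_matrix()
    print(n,"end",p.round(1));
    for i in range(0,n,5):print(off[i:i+5],twl[i:i+5])
    return
E
python3 - <<'E'
from h import *
r=viewer.read_camera("wrist");print(r["camera_matrix"],r["mount"])
plan((.50,-.03,.33),-1.258)
E
```

```text
[[343.41438902   0.         259.46043562]
 [  0.         343.41438902 190.08179316]
 [  0.           0.           1.        ]] [[ 9.99999507e-01  9.89773201e-04  8.30833765e-05 -9.62193288e-04]
 [-9.65683540e-04  9.49262693e-01  3.14482762e-01 -8.05681965e-02]
 [ 2.32398660e-04 -3.14482687e-01  9.49263180e-01 -1.42807905e-01]
 [ 0.00000000e+00  0.00000000e+00  0.00000000e+00  1.00000000e+00]]
16 end [500.4 -29.7 330.3]
[[-25.0, -29.0, -6.0], [-22.0, -31.0, -6.0], [-20.0, -33.0, -6.0], [-17.0, -34.0, -6.0], [-14.0, -35.0, -6.0]] [[0, 0, -0.08], [0, 0, -0.08], [0, 0, -0.08], [0, 0, -0.08], [0, 0, -0.08]]
[[-11.0, -36.0, -6.0], [-8.0, -37.0, -6.0], [-5.0, -38.0, -6.0], [-2.0, -38.0, -6.0], [1.0, -38.0, -6.0]] [[0, 0, -0.08], [0, 0, -0.08], [0, 0, -0.08], [0, 0, -0.08], [0, 0, -0.08]]
[[4.0, -38.0, -6.0], [7.0, -38.0, -7.0], [10.0, -37.0, -6.0], [12.0, -36.0, -7.0], [15.0, -35.0, -6.0]] [[0, 0, -0.08], [0, 0, -0.08], [0, 0, -0.08], [0, 0, -0.08], [0, 0, -0.08]]
[[19.0, -34.0, -7.0]] [[0, 0, -0.08]]
```

```bash
python3 - <<'E'
from h import *
plan((.44,0.0,.34),-2.83)
E
```

```text
24 end [4.398e+02 2.000e-01 3.403e+02]
[[-18.0, -17.0, -5.0], [-16.0, -20.0, -5.0], [-14.0, -21.0, -4.0], [-11.0, -23.0, -5.0], [-8.0, -24.0, -4.0]] [[0, 0, -0.12], [0, 0, -0.12], [0, 0, -0.12], [0, 0, -0.12], [0, 0, -0.12]]
[[-5.0, -25.0, -5.0], [-2.0, -25.0, -4.0], [1.0, -25.0, -5.0], [4.0, -25.0, -4.0], [7.0, -24.0, -5.0]] [[0, 0, -0.12], [0, 0, -0.12], [0, 0, -0.12], [0, 0, -0.12], [0, 0, -0.12]]
[[10.0, -24.0, -4.0], [12.0, -22.0, -5.0], [15.0, -21.0, -4.0], [17.0, -19.0, -5.0], [19.0, -16.0, -4.0]] [[0, 0, -0.12], [0, 0, -0.12], [0, 0, -0.12], [0, 0, -0.12], [0, 0, -0.12]]
[[21.0, -14.0, -5.0], [23.0, -11.0, -4.0], [24.0, -9.0, -5.0], [25.0, -6.0, -4.0], [25.0, -3.0, -5.0]] [[0, 0, -0.12], [0, 0, -0.12], [0, 0, -0.12], [0, 0, -0.12], [0, 0, -0.12]]
[[25.0, 1.0, -4.0], [25.0, 3.0, -5.0], [24.0, 7.0, -4.0], [24.0, 9.0, -5.0]] [[0, 0, -0.12], [0, 0, -0.12], [0, 0, -0.12], [0, 0, -0.12]]
```

Request:
move_arm:
  claw: [85, 85, 85, 85, 85]
  offset:
    - [-18, -17, -5]
    - [-16, -20, -5]
    - [-14, -21, -4]
    - [-11, -23, -5]
    - [-8, -24, -4]
  twist:
    - [0, 0, -0.12]
    - [0, 0, -0.12]
    - [0, 0, -0.12]
    - [0, 0, -0.12]
    - [0, 0, -0.12]

```text
clock: 1.77
tool_pos: [0.2317, -0.4325, 0.2546]
tool_rot: [[0.794, -0.608, 0.0], [-0.608, -0.794, -0.0], [0.0, 0.0, -1.0]]
ft_force: [1.2, -1.0, 0.5]
opening: 0.0853
```

Request:
move_arm:
  claw: [85, 85, 85, 85, 85]
  offset:
    - [-5, -25, -5]
    - [-2, -25, -4]
    - [1, -25, -5]
    - [4, -25, -4]
    - [7, -24, -5]
  twist:
    - [0, 0, -0.12]
    - [0, 0, -0.12]
    - [0, 0, -0.12]
    - [0, 0, -0.12]
    - [0, 0, -0.12]

```text
clock: 2.18
tool_pos: [0.2876, -0.3194, 0.2775]
tool_rot: [[0.999, -0.053, 0.0], [-0.053, -0.999, -0.0], [0.0, 0.0, -1.0]]
ft_force: [0.6, 0.0, -0.7]
opening: 0.0846
```

Request:
move_arm:
  claw: [85, 85, 85, 85, 85]
  offset:
    - [10, -24, -4]
    - [12, -22, -5]
    - [15, -21, -4]
    - [17, -19, -5]
    - [19, -16, -4]
  twist:
    - [0, 0, -0.12]
    - [0, 0, -0.12]
    - [0, 0, -0.12]
    - [0, 0, -0.12]
    - [0, 0, -0.12]

```text
clock: 2.6
tool_pos: [0.3421, -0.2045, 0.2998]
tool_rot: [[0.854, 0.52, 0.001], [0.52, -0.854, -0.001], [0.0, 0.001, -1.0]]
ft_force: [0.1, -0.6, 1.0]
opening: 0.0849
```

Request:
move_arm:
  claw: [85, 85, 85, 85, 85]
  offset:
    - [21, -14, -5]
    - [23, -11, -4]
    - [24, -9, -5]
    - [25, -6, -4]
    - [25, -3, -5]
  twist:
    - [0, 0, -0.12]
    - [0, 0, -0.12]
    - [0, 0, -0.12]
    - [0, 0, -0.12]
    - [0, 0, -0.12]

```text
clock: 3.02
tool_pos: [0.3962, -0.0893, 0.3226]
tool_rot: [[0.411, 0.911, 0.001], [0.911, -0.411, -0.0], [-0.0, 0.001, -1.0]]
ft_force: [0.7, 0.1, -0.6]
opening: 0.0851
```

Request:
move_arm:
  claw: [85, 85, 85, 85, 85]
  offset:
    - [25, 1, -4]
    - [25, 3, -5]
    - [24, 7, -4]
    - [24, 9, -5]
    - [0, 0, 0]
  twist:
    - [0, 0, -0.12]
    - [0, 0, -0.12]
    - [0, 0, -0.12]
    - [0, 0, -0.07]
    - [0, 0, 0]

```text
clock: 3.43
tool_pos: [0.4411, 0.0033, 0.3414]
tool_rot: [[-0.007, 1.0, 0.002], [1.0, 0.007, 0.001], [0.001, 0.002, -1.0]]
ft_force: [-0.2, 0.5, -0.8]
opening: 0.0851
```

```bash
cat >> h.py <<'E'
def wrist(name):
    st=env.sense();r=viewer.read_camera("wrist");save(r,name)
    return r,st,cloud(r,st)
def fbox(n,C,b):
    m=np.all((C>np.array(b[0]))&(C<np.array(b[1])),-1);P=C[m]
    if len(P):
        q=cv2.minAreaRect((P[:,:2]*1000).astype(np.float32))
        print(n,len(P),"mean",P.mean(0).round(4),"min",P.min(0).round(4),"max",P.max(0).round(4),"rect",np.round(q[0],1),np.round(q[1],1),round(q[2],1))
E
python3 - <<'E'
from h import *
r,st,C=wrist("w1.png")
print(st["joint_positions"].round(3))
np.savez("w1.npz",C=C,px=r["pixels"])
fbox("knob",C,[(.53,-.06,.175),(.62,.05,.20)])
fbox("box",C,[(.5,-.19,.098),(.65,-.03,.110)])
fbox("pad",C,[(.53,.06,.068),(.62,.13,.085)])
fbox("cap",C,[(.41,.09,.062),(.46,.14,.08)])
for l in ["seat","knob_grip","lever_pad"]:
    print(l,[(np.round(x["point"],1),round(x["p"],2),ray_z(r,x["point"],{"seat":.038,"knob_grip":.154,"lever_pad":.076}[l],st).round(4)) for x in viewer.tip_of(l,r)])
E
```

```text
[-0.264 -0.209  1.772  0.002  1.576 -1.842]
box 1781 mean [ 0.569  -0.0961  0.1036] min [ 0.5336 -0.1468  0.0981] max [ 0.6241 -0.0572  0.108 ] rect [ 578.9 -102. ] [89.6 90.4] 89.9
pad 522 mean [0.5793 0.0861 0.0755] min [0.5665 0.06   0.0682] max [0.5933 0.1063 0.0797] rect [580.   83.1] [46.4 26.5] 88.2
cap 227 mean [0.4377 0.1149 0.0698] min [0.4285 0.1062 0.0622] max [0.4477 0.1251 0.073 ] rect [438.1 115.4] [19.2 18.4] 7.6
seat [(array([181.5, 235.3]), 0.94, array([ 0.5774, -0.1058,  0.038 ]))]
knob_grip [(array([251.2, 284.9]), 0.7, array([ 0.5812, -0.0035,  0.154 ])), (array([251. , 227.4]), 0.47, array([ 0.511 , -0.0038,  0.154 ]))]
lever_pad [(array([251.5, 227.7]), 0.66, array([ 0.5472, -0.0049,  0.076 ]))]
```

View pics/w1.png

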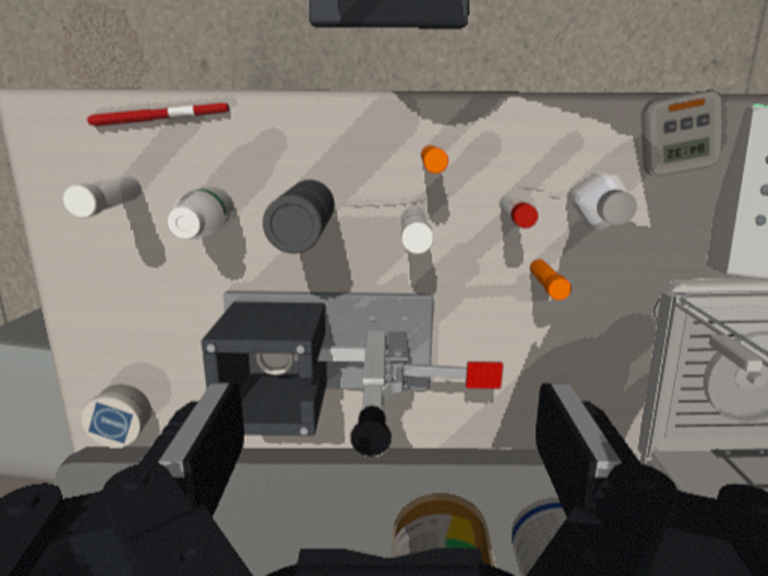

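The wrist view (upside-down to the scene) shows the knob at (371,432), the seat in the bore at (275,360), the red pad at (485,375) and the red cap at (524,215), with the open fingers at the bottom.

```bash
python3 - <<'E'
from h import *
C=np.load("w1.npz")["C"]
for z in ((.160,.178),(.130,.164)):
  fbox("knob",C,[(.54,-.03,z[0]),(.62,.02,z[1])])
fbox("base plate",C,[(.51,-.17,.005),(.65,.07,.02)])
fbox("padtop",C,[(.53,.073,.068),(.62,.13,.085)])
print(env.sense()["tool_pos"])
plan((.579,-.007,.27),0)
E
```

```text
knob 552 mean [ 0.5781 -0.0074  0.1717] min [ 0.5645 -0.0215  0.1607] max [0.594  0.0062 0.1745] rect [579.2  -7.7] [29.5 27.8] 0.4
knob 211 mean [ 0.5717 -0.0069  0.1465] min [ 0.5688 -0.0177  0.13  ] max [0.58   0.0029 0.1608] rect [574.1  -7.1] [20.6 10.5] 86.7
base plate 3863 mean [ 0.5635 -0.027   0.0123] min [ 0.5269 -0.157   0.0051] max [0.6313 0.0487 0.02  ] rect [579.1 -54.2] [205.7 104. ] 89.8
padtop 444 mean [0.5793 0.0896 0.0762] min [0.5665 0.0735 0.0689] max [0.5933 0.1063 0.0797] rect [580.2  89.9] [32.8 26.5] 88.2
[ 4.39454678e-01 -2.91915418e-04  3.40021951e-01]
4 end [579.4  -7.5 269.9]
[[-2.0, 35.0, 17.0], [-2.0, 35.0, 18.0], [-1.0, 35.0, 17.0], [-2.0, 35.0, 18.0]] [[0, 0, 0.0], [0, 0, 0.0], [0, 0, 0.0], [0, 0, 0.0]]
```

Request:
move_arm:
  claw: [85, 85, 85, 85, 85]
  offset:
    - [-2, 35, 17]
    - [-2, 35, 18]
    - [-1, 35, 17]
    - [-2, 35, 18]
    - [0, 0, 0]
  twist:
    - [0, 0, 0]
    - [0, 0, 0]
    - [0, 0, 0]
    - [0, 0, 0]
    - [0, 0, 0]

```text
clock: 4.05
tool_pos: [0.5812, -0.0087, 0.2616]
tool_rot: [[0.003, 1.0, -0.011], [1.0, -0.003, 0.002], [0.002, -0.011, -1.0]]
ft_force: [-2.2, 0.2, -2.4]
opening: 0.085
```

Request:
move_arm:
  claw: [70, 60, 60, 60, 60]
  offset:
    - [0, 0, 30]
    - [0, 0, 35]
    - [0, 0, 35]
    - [0, 0, 30]
    - [0, 0, 18]
  twist:
    - [0, 0, 0]
    - [0, 0, 0]
    - [0, 0, 0]
    - [0, 0, 0]
    - [0, 0, 0]

```text
clock: 4.47
tool_pos: [0.577, -0.0079, 0.1184]
tool_rot: [[0.003, 1.0, -0.005], [1.0, -0.003, 0.001], [0.001, -0.005, -1.0]]
ft_force: [-0.5, -0.4, 0.6]
opening: 0.0597
```

Request:
move_arm:
  claw: [40, 10, 10, 10, 10]
  offset:
    - [0, 0, 0]
    - [0, 0, 0]
    - [0, 0, 0]
    - [0, 0, 0]
    - [0, 0, 0]
  twist:
    - [0, 0, 0]
    - [0, 0, 0]
    - [0, 0, 0]
    - [0, 0, 0]
    - [0, 0, 0]
  newtons: 70

```text
clock: 4.88
tool_pos: [0.5804, -0.0086, 0.1241]
tool_rot: [[0.001, 1.0, 0.002], [1.0, -0.001, -0.002], [-0.002, 0.002, -1.0]]
ft_force: [-1.1, -4.7, -4.1]
opening: 0.0242
```

Request:
move_arm:
  claw: [10, 10]
  offset:
    - [0, 0, 0]
    - [0, 0, 0]
  twist:
    - [0, 0, 0]
    - [0, 0, 0]

```text
clock: 5.05
tool_pos: [0.5804, -0.0086, 0.1241]
tool_rot: [[0.001, 1.0, 0.002], [1.0, -0.001, -0.002], [-0.002, 0.002, -1.0]]
ft_force: [-1.1, -6.0, -3.0]
opening: 0.0242
```

Request:
move_arm:
  claw: [10, 10, 10, 10, 10]
  offset:
    - [0, 0, -2]
    - [0, 0, -4]
    - [0, 0, -5]
    - [0, 0, -5]
    - [0, 0, -5]
  twist:
    - [0, 0, 0]
    - [0, 0, 0]
    - [0, 0, 0]
    - [0, 0, 0]
    - [0, 0, 0]

```text
clock: 5.47
tool_pos: [0.5803, -0.0086, 0.144]
tool_rot: [[0.001, 1.0, 0.002], [1.0, -0.001, -0.002], [-0.002, 0.002, -1.0]]
ft_force: [4.1, -6.3, -13.7]
opening: 0.0242
```

```bash
python3 - <<'E'
from h import *
r,st,C=wrist("w2.png")
r=viewer.read_camera("scene");im=cv2.cvtColor(r["pixels"],cv2.COLOR_RGB2BGR)[130:260,150:320]
cv2.imwrite("pics/s2.png",cv2.resize(im,None,fx=4.5,fy=4.5,interpolation=cv2.INTER_CUBIC))
E
```

```text
(no output)
```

View pics/s2.png

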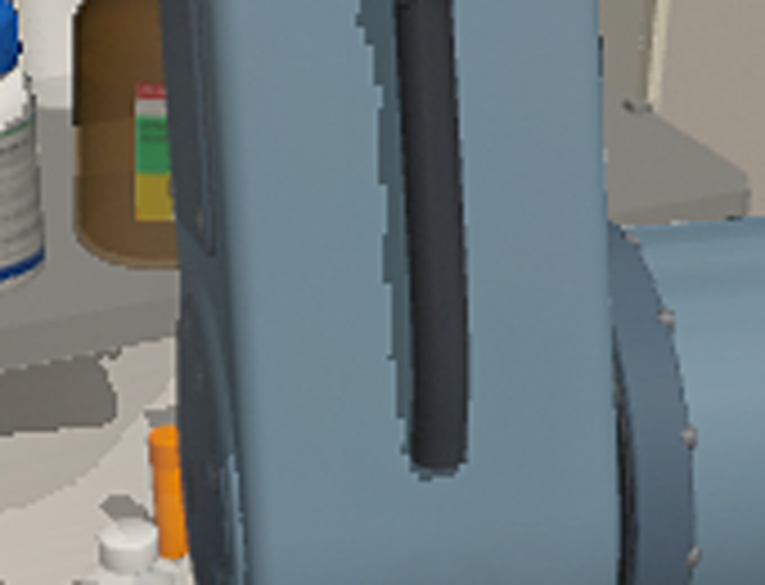

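View pics/w2.png

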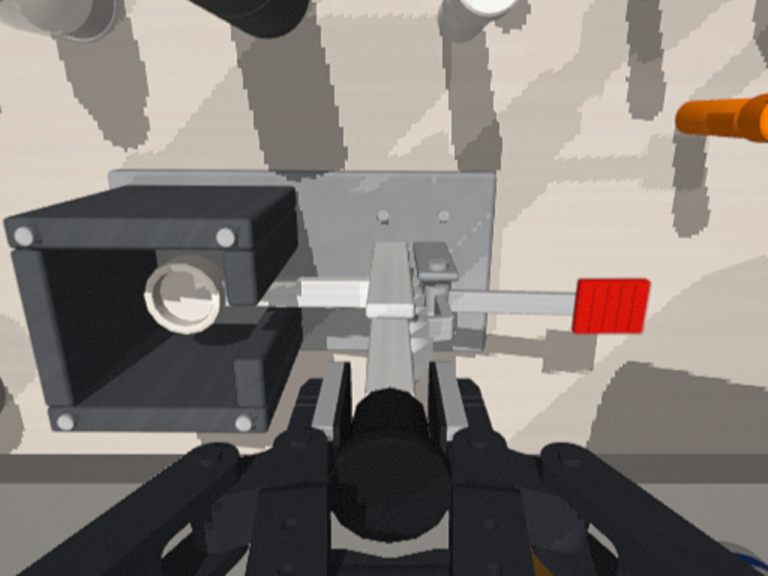

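The wrist view shows the fingers (340,400)/(450,400) closed under the knob flange (390,450), and the seat has begun to rise in the bore (185,297). The arm blocks the scene camera here.

Request:
move_arm:
  claw: [10, 10, 10, 10, 10]
  offset:
    - [0, 0, -3]
    - [0, 0, -5]
    - [0, 0, -5]
    - [0, 0, -5]
    - [0, 0, -5]
  twist:
    - [0, 0, 0]
    - [0, 0, 0]
    - [0, 0, 0]
    - [0, 0, 0]
    - [0, 0, 0]

```text
clock: 5.98
tool_pos: [0.5803, -0.0086, 0.1667]
tool_rot: [[0.001, 1.0, 0.002], [1.0, -0.001, -0.002], [-0.002, 0.002, -1.0]]
ft_force: [6.6, -5.7, -16.4]
opening: 0.0238
```

Request:
move_arm:
  claw: [10, 10, 10, 10, 10]
  offset:
    - [0, 0, -5]
    - [0, 0, -5]
    - [0, 0, -5]
    - [0, 0, -5]
    - [0, 0, -3]
  twist:
    - [0, 0, 0]
    - [0, 0, 0]
    - [0, 0, 0]
    - [0, 0, 0]
    - [0, 0, 0]

```text
clock: 6.4
tool_pos: [0.5803, -0.0086, 0.1905]
tool_rot: [[0.001, 1.0, 0.002], [1.0, -0.001, -0.002], [-0.002, 0.002, -1.0]]
ft_force: [2.4, -5.6, -8.9]
opening: 0.0239
```

```bash
python3 - <<'E'
from h import *
r,st,C=wrist("w3.png");print(st["tool_pos"],st["ft_force"])
fbox("knobtop",C,[(.55,-.03,.21),(.61,.02,.25)])
fbox("seat rim",C,[(.55,-.13,.09),(.61,-.08,.12)])
E
```

```text
[ 0.58031129 -0.00859624  0.19046895] [ 2.44362735 -5.6266206  -8.88326557]
knobtop 10908 mean [ 0.5735 -0.0064  0.234 ] min [ 0.5642 -0.03    0.21  ] max [0.5949 0.02   0.25  ] rect [579.4  -4.6] [30.6 50. ] 3.8
seat rim 2380 mean [ 0.5783 -0.101   0.1074] min [ 0.5618 -0.1197  0.097 ] max [ 0.5966 -0.08    0.1144] rect [ 580.2 -100.5] [38.5 35.1] 54.0
```

View pics/w3.png

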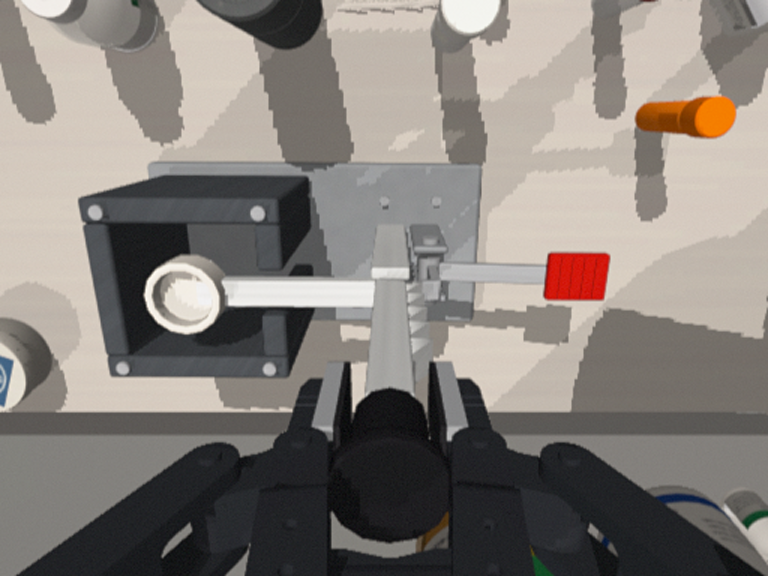

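Seat rim is at (185,293), about level with the shield's top and close to the expected 0.112 m. I'll let the rail settle on the pawl and release.

Request:
move_arm:
  claw: [10, 10, 60, 60, 60]
  offset:
    - [0, 0, -1]
    - [0, 0, 3]
    - [0, 0, 0]
    - [0, 0, 0]
    - [0, 0, 0]
  twist:
    - [0, 0, 0]
    - [0, 0, 0]
    - [0, 0, 0]
    - [0, 0, 0]
    - [0, 0, 0]

```text
clock: 6.87
tool_pos: [0.5807, -0.007, 0.1891]
tool_rot: [[0.0, 1.0, 0.003], [1.0, -0.0, -0.0], [-0.0, 0.003, -1.0]]
ft_force: [-0.4, 1.0, -0.2]
opening: 0.0595
```

Request:
move_arm:
  claw: [60, 60, 60, 60]
  offset:
    - [0, 0, 0]
    - [0, 0, -30]
    - [0, 0, -40]
    - [0, 0, -30]
  twist:
    - [0, 0, 0]
    - [0, 0, 0]
    - [0, 0, 0]
    - [0, 0, 0]

```text
clock: 7.2
tool_pos: [0.58, -0.0066, 0.29]
tool_rot: [[-0.001, 1.0, 0.001], [1.0, 0.001, -0.0], [-0.0, 0.001, -1.0]]
ft_force: [1.9, 0.3, -0.6]
opening: 0.06
```

```bash
python3 - <<'E'
from h import *
r,st,C=wrist("w4.png");print(st["tool_pos"],st["ft_force"])
np.savez("w4.npz",C=C)
fbox("knobtop",C,[(.55,-.03,.228),(.61,.02,.25)])
fbox("seat rim",C,[(.55,-.13,.106),(.61,-.08,.12)])
fbox("seat floor",C,[(.565,-.115,.096),(.59,-.09,.106)])
print([(x["point"],x["p"],ray_z(r,x["point"],.102,st)) for x in viewer.tip_of("seat",r)])
E
```

```text
[ 0.58001864 -0.00658793  0.28995519] [ 1.90924877  0.34430111 -0.61809378]
knobtop 1685 mean [ 0.5786 -0.0077  0.2358] min [ 0.5647 -0.0222  0.231 ] max [0.5942 0.0066 0.2379] rect [579.2  -7.7] [29.3 28.8] 50.7
seat rim 457 mean [ 0.5786 -0.1023  0.1095] min [ 0.5621 -0.1192  0.106 ] max [ 0.596  -0.0854  0.1119] rect [ 578.8 -102.3] [33.8 33.9] 86.8
seat floor 491 mean [ 0.5792 -0.1034  0.1022] min [ 0.5651 -0.115   0.0979] max [ 0.5899 -0.09    0.106 ] rect [ 577.5 -102.6] [24.2 25.6] 87.4
[([159.4, 162.8], 0.92, array([ 0.58017678, -0.1045149 ,  0.102     ]))]
```

View pics/w4.png

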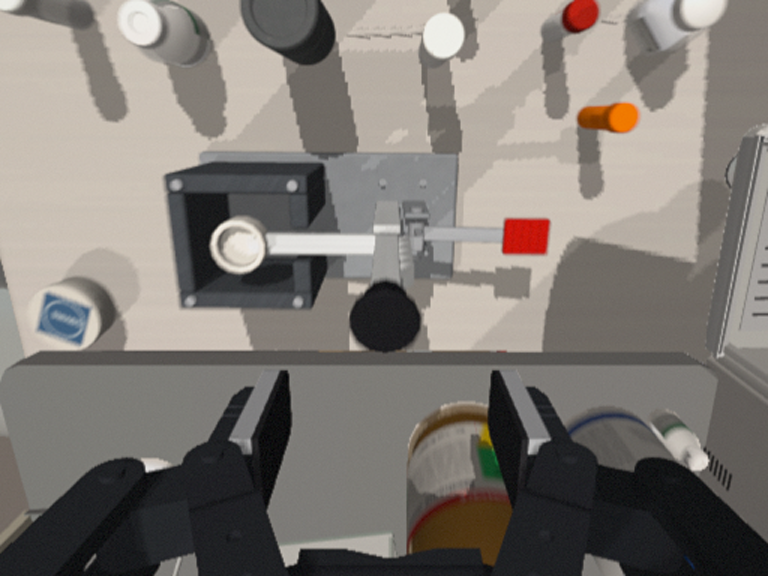

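The lift is holding by itself: the knob top is at 0.2358 m, so the rail is about 0.080. The empty seat is at (240,244), world (0.5787, -0.1023). Next is the tube.

Request:
move_arm:
  claw: [60, 60, 60, 60, 60]
  offset:
    - [24, -34, 0]
    - [24, -34, 5]
    - [24, -34, 25]
    - [24, -34, 30]
    - [26, -34, 30]
  twist:
    - [0, 0, 0]
    - [0, 0, 0]
    - [0, 0, 0]
    - [0, 0, 0]
    - [0, 0, 0]

```text
clock: 7.72
tool_pos: [0.4268, 0.1026, 0.2119]
tool_rot: [[-0.0, 1.0, 0.002], [1.0, 0.0, 0.0], [0.0, 0.002, -1.0]]
ft_force: [0.3, -0.1, -0.2]
opening: 0.0604
```

```bash
python3 - <<'E'
from h import *
import cv2
r,st,C=wrist("w5.png");print(st["tool_pos"],st["joint_vel"].round(2))
hsv=cv2.cvtColor(r["pixels"],cv2.COLOR_RGB2HSV)
red=((hsv[...,0]<8)|(hsv[...,0]>172))&(hsv[...,1]>130)&(hsv[...,2]>50)
m=red&(C[...,2]>.066)&(C[...,2]<.075)
P=C[m];print(len(P),P.mean(0),cv2.minEnclosingCircle((P[:,:2]*1000).astype(np.float32)))
m=red&(C[...,2]>.05)&(C[...,2]<.075);P=C[m];print(len(P),P.min(0),P.max(0))
E
```

```text
[0.42675128 0.1026418  0.21193423] [ 0.53 -0.36  0.93  0.   -0.57  0.53]
309 [0.46735879 0.11176292 0.07081899] ((506.32281494140625, 112.54095458984375), 77.70750427246094)
365 [0.42837713 0.07887041 0.05016429] [0.58378072 0.12524693 0.07499735]
```

View pics/w5.png

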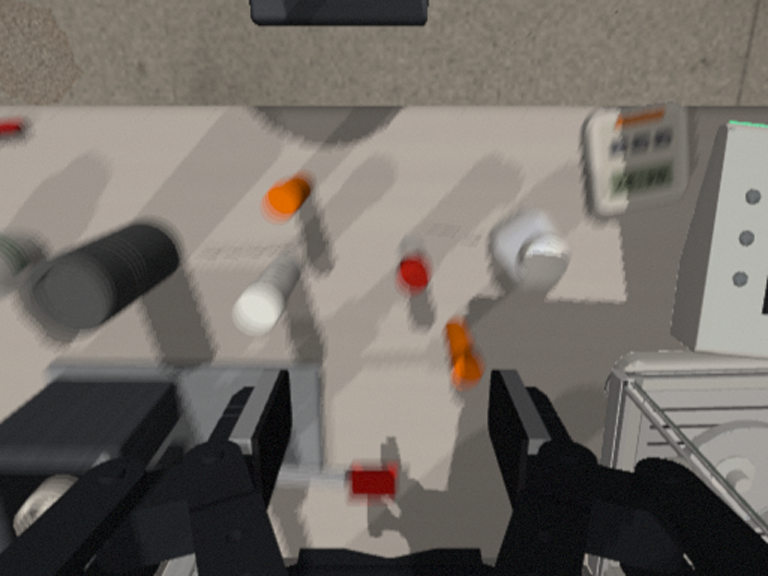

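The frame is blurred because the arm was still settling; the red cap is at (413,270). Taking it again.

```bash
python3 - <<'E'
from h import *
r,st,C=wrist("w6.png");print(st["tool_pos"],st["joint_vel"].round(2))
r,st,C=wrist("w6.png");print(st["tool_pos"],st["joint_vel"].round(2))
hsv=cv2.cvtColor(r["pixels"],cv2.COLOR_RGB2HSV)
red=((hsv[...,0]<8)|(hsv[...,0]>172))&(hsv[...,1]>130)&(hsv[...,2]>50)&(C[...,0]<.5)
m=red&(C[...,2]>.067)&(C[...,2]<.075)
P=C[m];print(len(P),P.mean(0),cv2.minEnclosingCircle((P[:,:2]*1000).astype(np.float32)))
plan((.438,.115,.16),0)
E
```

```text
[0.41716804 0.10596664 0.2044872 ] [-0.05  0.07 -0.07 -0.02  0.1  -0.09]
[0.42014049 0.10448963 0.20682937] [-0.04  0.02 -0.16 -0.02  0.01 -0.04]
377 [0.43774911 0.11566109 0.07009366] ((438.22607421875, 115.95223236083984), 9.908679008483887)
2 end [437.9 115.4 159.8]
[[6.0, 7.0, 25.0], [6.0, 7.0, 25.0]] [[0, 0, 0.0], [0, 0, 0.0]]
```

Request:
move_arm:
  claw: [40, 40, 40, 40, 40]
  offset:
    - [4, 6, 30]
    - [4, 6, 30]
    - [3, 6, 30]
    - [0, 0, 0]
    - [0, 0, 0]
  twist:
    - [0, 0, 0]
    - [0, 0, 0]
    - [0, 0, 0]
    - [0, 0, 0]
    - [0, 0, 0]

```text
clock: 8.28
tool_pos: [0.4462, 0.1125, 0.1222]
tool_rot: [[-0.0, 1.0, -0.002], [1.0, 0.0, -0.0], [-0.0, -0.002, -1.0]]
ft_force: [0.0, 0.4, 0.3]
opening: 0.0402
```

```bash
python3 - <<'E'
from h import *
r,st,C=wrist("w7.png");print(st["tool_pos"],st["tool_rot"].round(3))
hsv=cv2.cvtColor(r["pixels"],cv2.COLOR_RGB2HSV)
red=((hsv[...,0]<8)|(hsv[...,0]>172))&(hsv[...,1]>130)&(hsv[...,2]>50)&(C[...,0]<.5)
m=red&(C[...,2]>.067)&(C[...,2]<.075)
P=C[m];print(len(P),P.mean(0),cv2.minEnclosingCircle((P[:,:2]*1000).astype(np.float32)))
E
```

```text
[0.44623454 0.11249201 0.12221139] [[-0.     1.    -0.002]
 [ 1.     0.    -0.   ]
 [-0.    -0.002 -1.   ]]
774 [0.43746275 0.11586372 0.07014171] ((438.0694580078125, 116.01932525634766), 9.811911582946777)
```

View pics/w7.png

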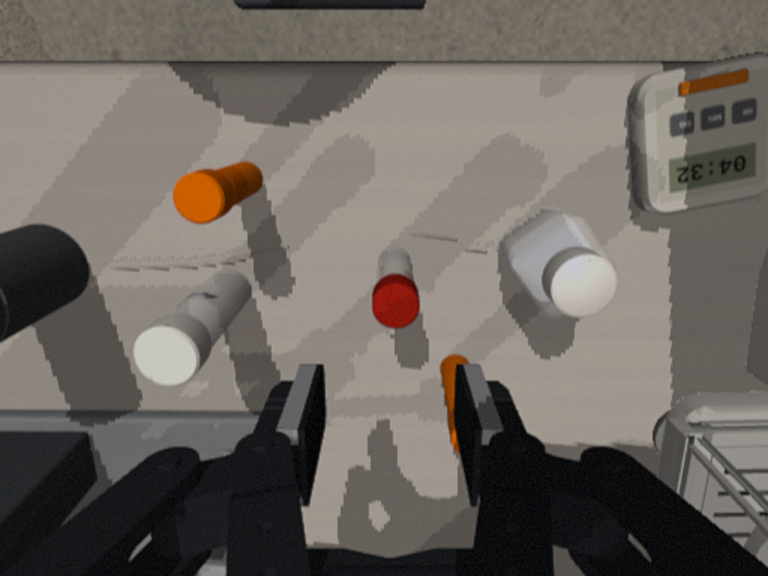

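Red cap at (396,300), nothing between it and the fingers; aligning and letting the arm settle.

Request:
move_arm:
  claw: [40, 40, 40, 40]
  offset:
    - [3, -8, 12]
    - [0, 0, 0]
    - [0, 0, 0]
    - [0, 0, 0]
  twist:
    - [0, 0, 0]
    - [0, 0, 0]
    - [0, 0, 0]
    - [0, 0, 0]

```text
clock: 8.67
tool_pos: [0.4396, 0.1157, 0.1125]
tool_rot: [[-0.0, 1.0, 0.003], [1.0, 0.0, -0.0], [-0.0, 0.003, -1.0]]
ft_force: [-0.6, -0.4, -0.2]
opening: 0.04
```

Request:
move_arm:
  claw: [40, 40, 40, 40, 40]
  offset:
    - [0, -1, 15]
    - [0, -1, 20]
    - [0, 0, 20]
    - [0, 0, 15]
    - [0, 0, 6]
  twist:
    - [0, 0, 0]
    - [0, 0, 0]
    - [0, 0, 0]
    - [0, 0, 0]
    - [0, 0, 0]

```text
clock: 9.08
tool_pos: [0.4359, 0.1157, 0.0339]
tool_rot: [[-0.0, 1.0, -0.001], [1.0, 0.0, -0.0], [-0.0, -0.001, -1.0]]
ft_force: [-0.4, -0.2, 0.3]
opening: 0.0402
```

Request:
move_arm:
  claw: [40, 40, 40]
  offset:
    - [0, 0, 0]
    - [0, 0, 0]
    - [0, 0, 0]
  twist:
    - [0, 0, 0]
    - [0, 0, 0]
    - [0, 0, 0]

```text
clock: 9.33
tool_pos: [0.4374, 0.1158, 0.0359]
tool_rot: [[-0.0, 1.0, 0.002], [1.0, 0.0, -0.0], [-0.0, 0.002, -1.0]]
ft_force: [-0.1, -0.2, -0.5]
opening: 0.0402
```

Positioned within 1 mm of the tube. Closing.

Request:
move_arm:
  claw: [28, 15, 10, 10, 10]
  offset:
    - [0, 0, 0]
    - [0, 0, 0]
    - [0, 0, 0]
    - [0, 0, 0]
    - [0, 0, 0]
  twist:
    - [0, 0, 0]
    - [0, 0, 0]
    - [0, 0, 0]
    - [0, 0, 0]
    - [0, 0, 0]
  newtons: 25

```text
clock: 9.75
tool_pos: [0.4372, 0.1159, 0.0356]
tool_rot: [[-0.0, 1.0, 0.002], [1.0, 0.0, -0.0], [-0.0, 0.002, -1.0]]
ft_force: [-0.9, 0.2, 6.7]
opening: 0.0193
```

Request:
move_arm:
  claw: [10, 10, 10, 10, 10]
  offset:
    - [0, 0, 0]
    - [0, 0, -10]
    - [0, 0, -20]
    - [0, 0, -30]
    - [0, 0, -30]
  twist:
    - [0, 0, 0]
    - [0, 0, 0]
    - [0, 0, 0]
    - [0, 0, 0]
    - [0, 0, 0]

```text
clock: 10.17
tool_pos: [0.4348, 0.1159, 0.1253]
tool_rot: [[-0.0, 1.0, -0.003], [1.0, 0.0, 0.0], [0.0, -0.003, -1.0]]
ft_force: [1.0, -1.3, 0.1]
opening: 0.019
```

Request:
move_arm:
  claw: [10, 10, 10, 10, 10]
  offset:
    - [0, 0, -40]
    - [0, 0, -30]
    - [0, 0, -15]
    - [0, 0, 0]
    - [0, 0, 0]
  twist:
    - [0, 0, 0]
    - [0, 0, 0]
    - [0, 0, 0]
    - [0, 0, 0]
    - [0, 0, 0]

```text
clock: 10.58
tool_pos: [0.4364, 0.1159, 0.2107]
tool_rot: [[-0.0, 1.0, 0.002], [1.0, 0.0, 0.0], [0.0, 0.002, -1.0]]
ft_force: [0.7, 0.2, -0.9]
opening: 0.019
```

```bash
python3 - <<'E'
from h import *
r,st,C=wrist("w8.png");print(st["tool_pos"])
np.savez("w8.npz",C=C,px=r["pixels"])
plan((.40,0.0,.235),0,35)
E
```

```text
[0.43640331 0.11591393 0.21069534]
4 end [ 3.995e+02 -1.000e-01  2.353e+02]
[[-29.0, -9.0, -6.0], [-29.0, -9.0, -7.0], [-29.0, -9.0, -6.0], [-29.0, -9.0, -7.0]] [[0, 0, 0.0], [0, 0, 0.0], [0, 0, 0.0], [0, 0, 0.0]]
```

View pics/w8.png

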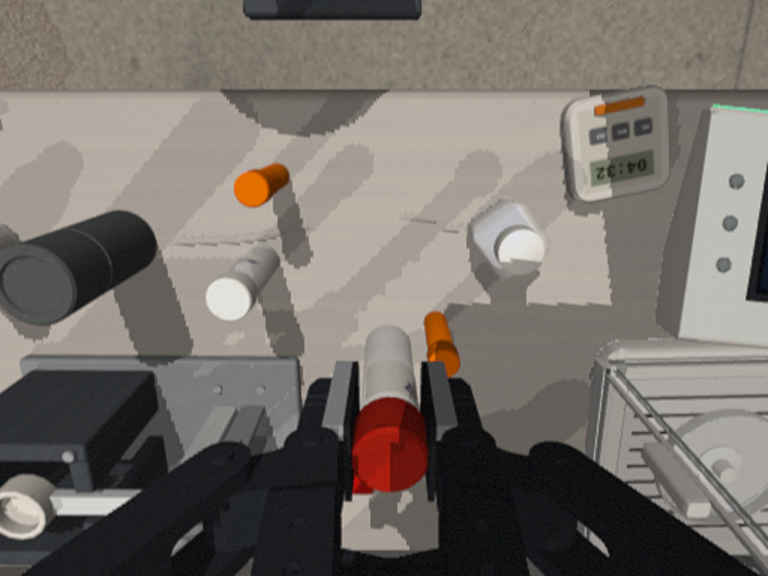

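```bash
python3 - <<'E'
from h import *
d=np.load("w8.npz");C=d["C"];t=np.array([.43640,.11591,.2107])
Q=C-t
m=(abs(Q[...,0])<.02)&(abs(Q[...,1])<.0085)
hsv=cv2.cvtColor(d["px"],cv2.COLOR_RGB2HSV);red=((hsv[...,0]<8)|(hsv[...,0]>172))&(hsv[...,1]>130)
top=red&m&(Q[...,2]>.030)&(Q[...,2]<.045)
P=Q[top];print("cap top",len(P),P.mean(0),P.min(0),P.max(0))
for a,b in ((.015,.025),(.0,.01),(-.01,0),(-.02,-.01),(-.03,-.02)):
    k=m&(Q[...,2]>a)&(Q[...,2]<b);P=Q[k]
    if len(P):print(a,len(P),"y mid",(P[:,1].min()+P[:,1].max())/2,np.median(P[:,1]),"x min",np.percentile(P[:,0],3),P[:,2].min())
k=(abs(Q[...,0])<.025)&(abs(Q[...,1])<.012)&(Q[...,2]>-.05)&(Q[...,2]<.01);P=Q[k];print("lowest",P[:,2].min(),np.percentile(P[:,2],1))
E
```

```text
cap top 1881 [-0.00071308  0.00038582  0.03420661] [-0.00923934 -0.00848679  0.03000687] [0.01012252 0.00844476 0.03616009]
0.015 363 y mid 7.4328412431601265e-06 0.00036588836200053543 x min -0.008901167051007144 0.015006499262276568
0.0 366 y mid -4.6047071845467524e-05 0.0003061515603771936 x min -0.007682038018597112 7.819145854293108e-06
-0.01 288 y mid 0.0002910087303457931 0.0002784283751778305 x min -0.007532416804285488 -0.009935496040483965
-0.02 264 y mid 0.000245415507126652 0.00023954684452647673 x min -0.007361723211470352 -0.01997323019159769
-0.03 223 y mid 0.0001576915375045701 0.00017392107459247852 x min -0.0073497050250733555 -0.02993010538308727
lowest -0.03491566696694759 -0.03364626005463163
```

Request:
move_arm:
  claw: [10, 10, 10, 10, 10]
  offset:
    - [-30, 0, -6]
    - [-40, 3, -6]
    - [-40, 3, -6]
    - [-40, 3, -6]
    - [-40, 3, -6]
  twist:
    - [0, 0, 0]
    - [0, 0, 0]
    - [0, 0, 0]
    - [0, 0, 0]
    - [0, 0, 0]

```text
clock: 11.05
tool_pos: [0.4467, -0.0753, 0.238]
tool_rot: [[-0.001, 1.0, -0.003], [1.0, 0.001, 0.002], [0.002, -0.003, -1.0]]
ft_force: [1.7, -0.5, -0.4]
opening: 0.0188
```

Request:
move_arm:
  claw: [10, 10, 10, 10, 10]
  offset:
    - [-20, 10, 0]
    - [-8, 30, 0]
    - [0, 35, 0]
    - [0, 35, 0]
    - [0, 15, 0]
  twist:
    - [0, 0, 0]
    - [0, 0, 0]
    - [0, 0, 0]
    - [0, 0, 0]
    - [0, 0, 0]

```text
clock: 11.47
tool_pos: [0.575, -0.1023, 0.2369]
tool_rot: [[0.001, 1.0, -0.002], [1.0, -0.001, 0.002], [0.002, -0.002, -1.0]]
ft_force: [-1.2, -0.1, 0.6]
opening: 0.0191
```

Request:
move_arm:
  claw: [10, 10, 10, 10, 10]
  offset:
    - [0, 0, 0]
    - [0, 0, 0]
    - [0, 0, 0]
    - [0, 0, 0]
    - [0, 0, 0]
  twist:
    - [0, 0, 0]
    - [0, 0, 0]
    - [0, 0, 0]
    - [0, 0, 0]
    - [0, 0, 0]

```text
clock: 11.88
tool_pos: [0.5722, -0.102, 0.2395]
tool_rot: [[0.0, 1.0, -0.0], [1.0, -0.0, 0.0], [0.0, -0.0, -1.0]]
ft_force: [-0.5, 0.2, -0.4]
opening: 0.019
```

```bash
python3 - <<'E'
from h import *
r,st,C=wrist("w9.png");print(st["tool_pos"],st["tool_rot"].round(4))
np.savez("w9.npz",C=C,px=r["pixels"])
fbox("seat rim",C,[(.55,-.13,.106),(.61,-.08,.115)])
E
```

```text
[ 0.57218272 -0.10196894  0.23949478] [[ 0.e+00  1.e+00 -5.e-04]
 [ 1.e+00 -0.e+00  1.e-04]
 [ 1.e-04 -5.e-04 -1.e+00]]
seat rim 591 mean [ 0.5783 -0.1025  0.1095] min [ 0.5619 -0.1198  0.106 ] max [ 0.5963 -0.0854  0.1119] rect [ 578.9 -102.7] [34.3 34.3] 60.2
```

View pics/w9.png

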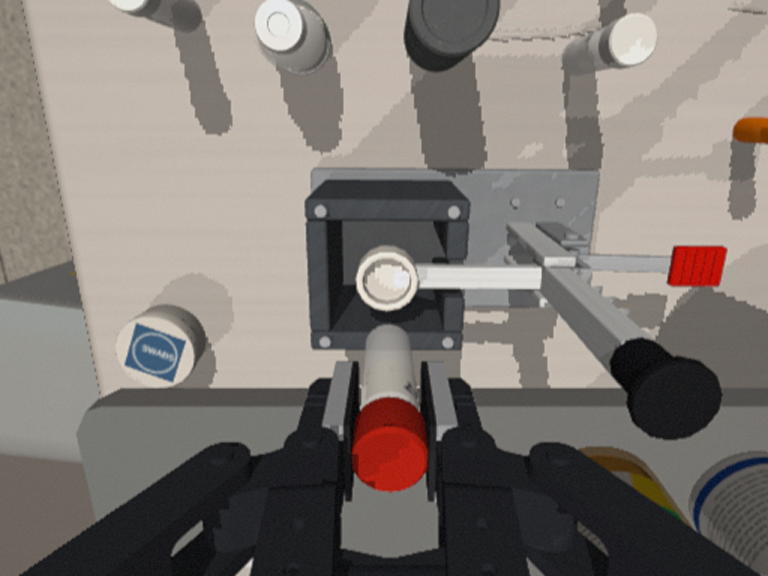

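The seat is empty at (388,280) and the tube is held upright by the cap at (390,445), with the knob clear to the right. Aligning above the seat.

Request:
move_arm:
  claw: [10, 10, 10, 10, 10]
  offset:
    - [0, 6, 20]
    - [0, 0, 25]
    - [0, 0, 15]
    - [0, 0, 0]
    - [0, 0, 0]
  twist:
    - [0, 0, 0]
    - [0, 0, 0]
    - [0, 0, 0]
    - [0, 0, 0]
    - [0, 0, 0]

```text
clock: 12.35
tool_pos: [0.5784, -0.1019, 0.1793]
tool_rot: [[-0.0, 1.0, -0.001], [1.0, 0.0, 0.001], [0.001, -0.001, -1.0]]
ft_force: [-0.1, 0.4, 0.8]
opening: 0.0189
```

Request:
move_arm:
  claw: [10, 10, 10]
  offset:
    - [0, 0, 0]
    - [0, 0, 0]
    - [0, 0, 0]
  twist:
    - [0, 0, 0]
    - [0, 0, 0]
    - [0, 0, 0]

```text
clock: 12.6
tool_pos: [0.5799, -0.1025, 0.1813]
tool_rot: [[-0.0, 1.0, 0.003], [1.0, 0.0, -0.001], [-0.001, 0.003, -1.0]]
ft_force: [0.7, -0.8, -0.6]
opening: 0.0192
```

```bash
python3 - <<'E'
from h import *
r,st,C=wrist("w10.png");print(st["tool_pos"],st["tool_rot"].round(4))
fbox("seat rim",C,[(.55,-.13,.106),(.61,-.08,.113)])
E
```

```text
[ 0.57994436 -0.10245738  0.18125709] [[-2.0e-04  1.0e+00  2.6e-03]
 [ 1.0e+00  2.0e-04 -1.0e-03]
 [-1.0e-03  2.6e-03 -1.0e+00]]
seat rim 770 mean [ 0.5754 -0.1026  0.1095] min [ 0.5616 -0.1199  0.106 ] max [ 0.5932 -0.0856  0.1118] rect [ 577.4 -102.8] [31.4 34.2] 0.9
```

View pics/w10.png

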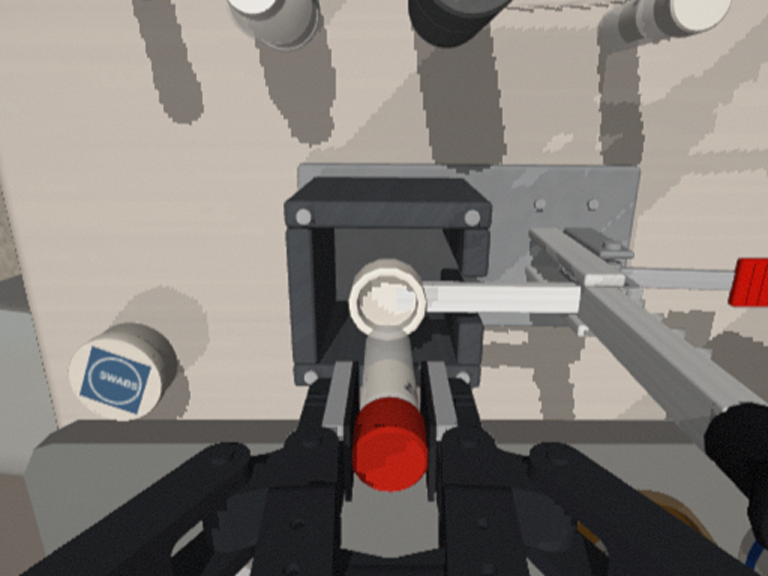

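Tube axis and seat (388,298) line up. Lowering.

Request:
move_arm:
  claw: [10, 10, 10, 10, 10]
  offset:
    - [0, 0, 10]
    - [0, 0, 12]
    - [0, 0, 10]
    - [0, 0, 5]
    - [0, 0, 3]
  twist:
    - [0, 0, 0]
    - [0, 0, 0]
    - [0, 0, 0]
    - [0, 0, 0]
    - [0, 0, 0]

```text
clock: 13.07
tool_pos: [0.578, -0.1017, 0.1374]
tool_rot: [[-0.0, 1.0, -0.003], [1.0, 0.0, 0.001], [0.001, -0.003, -1.0]]
ft_force: [-0.6, -0.4, 1.3]
opening: 0.019
```

Request:
move_arm:
  claw: [10, 10, 10, 10]
  offset:
    - [0, 0, 0]
    - [0, 0, 0]
    - [0, 0, 0]
    - [0, 0, 0]
  twist:
    - [0, 0, 0]
    - [0, 0, 0]
    - [0, 0, 0]
    - [0, 0, 0]

```text
clock: 13.4
tool_pos: [0.5795, -0.1022, 0.1401]
tool_rot: [[-0.0, 1.0, 0.001], [1.0, 0.0, -0.0], [-0.0, 0.001, -1.0]]
ft_force: [-0.3, -0.2, 0.2]
opening: 0.0192
```

```bash
python3 - <<'E'
from h import *
r,st,C=wrist("w11.png");print(st["tool_pos"],st["ft_force"])
E
```

```text
[ 0.57949375 -0.10224486  0.14009532] [-0.32126986 -0.15540199  0.18377826]
```

View pics/w11.png

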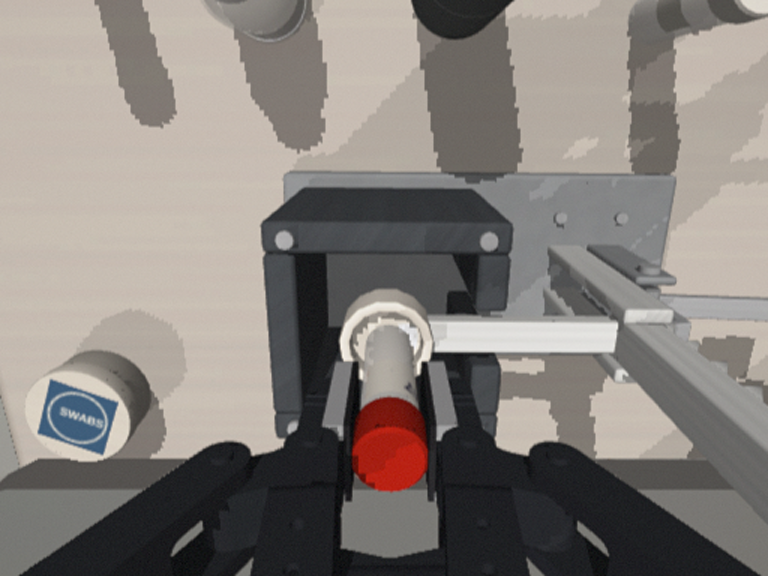

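The tube's foot is inside the cup (388,335), roughly centred and about 2 mm above the floor. Lowering a little and letting go.

Request:
move_arm:
  claw: [10, 10, 10, 10]
  offset:
    - [0, 0, 2]
    - [0, 0, 0]
    - [0, 0, 0]
    - [0, 0, 0]
  twist:
    - [0, 0, 0]
    - [0, 0, 0]
    - [0, 0, 0]
    - [0, 0, 0]

```text
clock: 13.78
tool_pos: [0.5791, -0.1021, 0.1376]
tool_rot: [[-0.0, 1.0, -0.0], [1.0, 0.0, -0.0], [-0.0, -0.0, -1.0]]
ft_force: [0.6, -0.3, 1.2]
opening: 0.0187
```

Request:
move_arm:
  claw: [22, 26, 32, 38, 38]
  offset:
    - [0, 0, 0]
    - [0, 0, 0]
    - [0, 0, 0]
    - [0, 0, 0]
    - [0, 0, 0]
  twist:
    - [0, 0, 0]
    - [0, 0, 0]
    - [0, 0, 0]
    - [0, 0, 0]
    - [0, 0, 0]

```text
clock: 14.2
tool_pos: [0.5792, -0.1021, 0.1376]
tool_rot: [[-0.0, 1.0, 0.0], [1.0, 0.0, -0.0], [-0.0, 0.0, -1.0]]
ft_force: [-0.4, 0.1, 0.3]
opening: 0.0377
```

```bash
python3 - <<'E'
from h import *
r,st,C=wrist("w12.png");print(st["tool_pos"],st["ft_force"],st["opening"])
E
```

```text
[ 0.57916819 -0.10211728  0.13760491] [-0.43226598  0.09940605  0.2993789 ] 0.037665749304013944
```

View pics/w12.png

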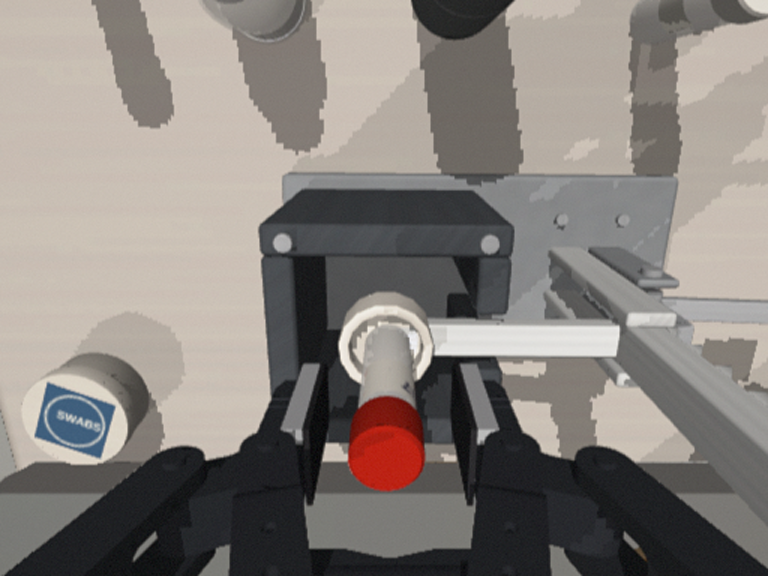

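The tube (388,440) stands free and upright in the seat with both pads clear. Retreating straight up to check.

Request:
move_arm:
  claw: [38, 38, 38, 38, 38]
  offset:
    - [0, 0, -10]
    - [0, 0, -20]
    - [0, 0, -40]
    - [0, 0, -40]
    - [0, 0, -20]
  twist:
    - [0, 0, 0]
    - [0, 0, 0]
    - [0, 0, 0]
    - [0, 0, 0]
    - [0, 0, 0]

```text
clock: 14.67
tool_pos: [0.5808, -0.1027, 0.2739]
tool_rot: [[-0.0, 1.0, 0.007], [1.0, 0.0, -0.003], [-0.003, 0.007, -1.0]]
ft_force: [0.1, -0.1, 1.0]
opening: 0.0377
```

Request:
move_arm:
  claw: [20, 0, 0]
  offset:
    - [0, -20, 0]
    - [0, -20, 0]
    - [0, 0, 0]
  twist:
    - [0, 0, 0]
    - [0, 0, 0]
    - [0, 0, 0]

```text
clock: 14.92
tool_pos: [0.5371, -0.1018, 0.2689]
tool_rot: [[-0.0, 1.0, -0.0], [1.0, 0.0, -0.0], [-0.0, -0.0, -1.0]]
ft_force: [-0.3, 0.9, -1.0]
opening: 0.0017
```

```bash
python3 - <<'E'
from h import *
r,st,C=wrist("w13.png");print(st["tool_pos"],st["ft_force"],st["opening"])
hsv=cv2.cvtColor(r["pixels"],cv2.COLOR_RGB2HSV)
red=((hsv[...,0]<8)|(hsv[...,0]>172))&(hsv[...,1]>130)&(abs(C[...,1]+.1)<.04)&(C[...,2]>.168)&(C[...,2]<.178)
P=C[red];print(len(P),P.mean(0),cv2.minEnclosingCircle((P[:,:2]*1000).astype(np.float32)))
fbox("rim",C,[(.55,-.13,.106),(.61,-.08,.113)])
E
```

```text
[ 0.53712943 -0.10184969  0.26893905] [-0.31752419  0.9178717  -1.03104685] 0.0017058065582115309
216 [ 0.57601689 -0.10160715  0.17152374] ((579.477783203125, -101.9403305053711), 9.505782127380371)
rim 399 mean [ 0.5743 -0.1027  0.1095] min [ 0.5618 -0.1194  0.1061] max [ 0.5927 -0.0851  0.1128] rect [ 577.1 -102.3] [30.8 34.4] 1.2
```

View pics/w13.png

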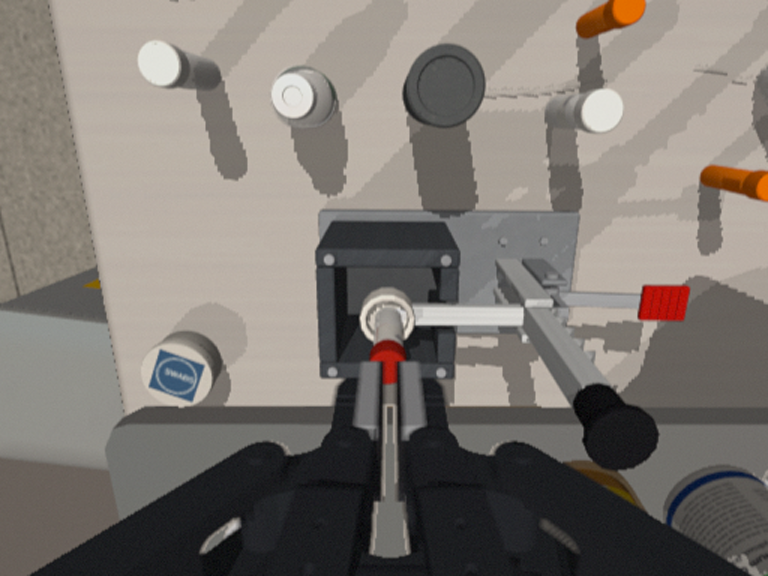

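The tube stands in the raised seat (388,330) and the rim is still at top-notch height. Bystanders look unmoved. Going round the knob to the red pad with closed fingers.

Request:
move_arm:
  claw: [0, 0, 0, 0, 0]
  offset:
    - [15, -30, -5]
    - [35, -20, -5]
    - [40, 0, 0]
    - [40, 0, 0]
    - [40, 20, 0]
  twist:
    - [0, 0, 0]
    - [0, 0, 0]
    - [0, 0, 0]
    - [0, 0, 0]
    - [0, 0, 0]

```text
clock: 15.38
tool_pos: [0.5064, 0.067, 0.2785]
tool_rot: [[0.001, 1.0, 0.0], [1.0, -0.001, 0.0], [0.0, 0.0, -1.0]]
ft_force: [1.1, -0.6, 0.0]
opening: -0.0001
```

Request:
move_arm:
  claw: [0, 0, 0, 0, 0]
  offset:
    - [28, 25, 25]
    - [0, 25, 35]
    - [0, 20, 40]
    - [0, 0, 0]
    - [0, 0, 0]
  twist:
    - [0, 0, 0]
    - [0, 0, 0]
    - [0, 0, 0]
    - [0, 0, 0]
    - [0, 0, 0]

```text
clock: 15.8
tool_pos: [0.5724, 0.0914, 0.1796]
tool_rot: [[-0.001, 1.0, -0.008], [1.0, 0.001, 0.0], [0.0, -0.008, -1.0]]
ft_force: [0.5, -0.8, 0.2]
opening: 0.0001
```

Request:
move_arm:
  claw: [0, 0, 0, 0]
  offset:
    - [0, 0, 0]
    - [0, 0, 0]
    - [0, 0, 0]
    - [0, 0, 0]
  twist:
    - [0, 0, 0]
    - [0, 0, 0]
    - [0, 0, 0]
    - [0, 0, 0]

```text
clock: 16.13
tool_pos: [0.5746, 0.0908, 0.1861]
tool_rot: [[0.0, 1.0, 0.005], [1.0, -0.0, -0.0], [-0.0, 0.005, -1.0]]
ft_force: [0.0, 0.5, 0.6]
opening: -0.0004
```

```bash
python3 - <<'E'
from h import *
r,st,C=wrist("w14.png");print(st["tool_pos"],st["ft_force"],st["opening"])
fbox("padtop",C,[(.53,.06,.068),(.62,.13,.085)])
E
```

```text
[0.57457301 0.09083708 0.18605635] [0.00710404 0.49731744 0.61399754] -0.00035406458251739713
padtop 1522 mean [0.5794 0.087  0.0756] min [0.5672 0.0603 0.0683] max [0.5929 0.1063 0.0785] rect [580.   83.3] [46.  25.7] 89.9
```

View pics/w14.png

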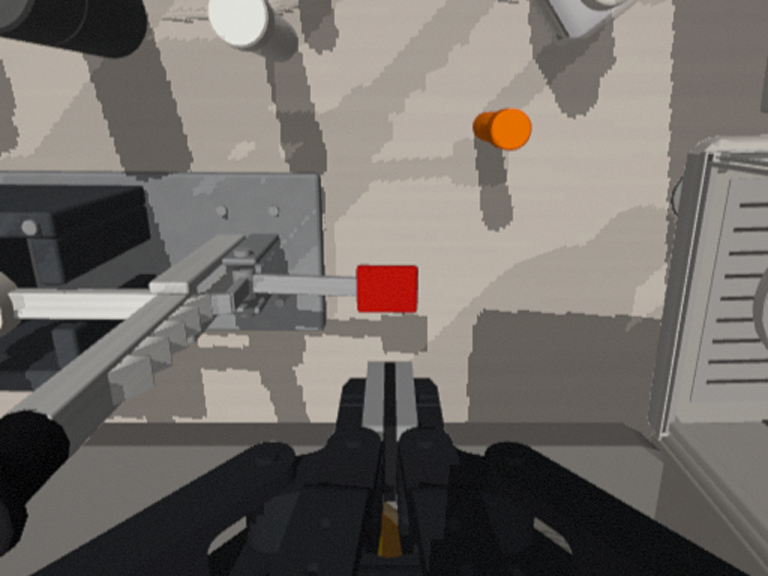

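Red pad at (388,288); fingers line up with it in y, and the open knob/rail is well to the left. Descending onto it.

Request:
move_arm:
  claw: [0, 0, 0, 0, 0]
  offset:
    - [2, 5, 30]
    - [0, 0, 35]
    - [0, 0, 25]
    - [0, 0, 8]
    - [0, 0, 0]
  twist:
    - [0, 0, 0]
    - [0, 0, 0]
    - [0, 0, 0]
    - [0, 0, 0]
    - [0, 0, 0]

```text
clock: 16.6
tool_pos: [0.577, 0.093, 0.0837]
tool_rot: [[0.0, 1.0, -0.004], [1.0, -0.0, 0.0], [0.0, -0.004, -1.0]]
ft_force: [-0.5, -0.6, 0.7]
opening: 0.0002
```

Request:
move_arm:
  claw: [0, 0, 0, 0, 0]
  offset:
    - [0, 0, 0]
    - [0, 0, 6]
    - [0, 0, 10]
    - [0, 0, 10]
    - [0, 0, 10]
  twist:
    - [0, 0, 0]
    - [0, 0, 0]
    - [0, 0, 0]
    - [0, 0, 0]
    - [0, 0, 0]

```text
clock: 17.02
tool_pos: [0.5797, 0.0929, 0.0495]
tool_rot: [[-0.0, 1.0, 0.003], [1.0, 0.0, -0.0], [-0.0, 0.003, -1.0]]
ft_force: [1.0, -0.6, 1.8]
opening: 0.0004
```

Request:
move_arm:
  claw: [0, 0]
  offset:
    - [0, 0, 0]
    - [0, 0, 0]
  twist:
    - [0, 0, 0]
    - [0, 0, 0]

```text
clock: 17.18
tool_pos: [0.5777, 0.0932, 0.0482]
tool_rot: [[-0.0, 1.0, -0.002], [1.0, 0.0, 0.0], [0.0, -0.002, -1.0]]
ft_force: [-2.2, 0.5, 1.3]
opening: -0.0
```

Request:
move_arm:
  claw: [0, 0, 0, 0, 0]
  offset:
    - [0, 0, 1]
    - [0, 0, 0]
    - [0, 0, 0]
    - [0, 0, 0]
    - [0, 0, 0]
  twist:
    - [0, 0, 0]
    - [0, 0, 0]
    - [0, 0, 0]
    - [0, 0, 0]
    - [0, 0, 0]

```text
clock: 17.6
tool_pos: [0.5786, 0.0931, 0.0485]
tool_rot: [[-0.0, 1.0, 0.0], [1.0, 0.0, 0.0], [0.0, 0.0, -1.0]]
ft_force: [-1.8, 1.1, 1.2]
opening: -0.0001
```

```bash
python3 - <<'E'
from h import *
r,st,C=wrist("w15.png");print(st["tool_pos"],st["ft_force"],st["clock"])
r=viewer.read_camera("top");im=cv2.cvtColor(r["pixels"],cv2.COLOR_RGB2BGR)[120:260,160:390]
cv2.imwrite("pics/top15.png",cv2.resize(im,None,fx=3.4,fy=3.4,interpolation=cv2.INTER_CUBIC))
E
```

```text
[0.57863966 0.09309182 0.04848086] [-1.79263675  1.08074407  1.23236139] 17.6
```

View pics/w15.png

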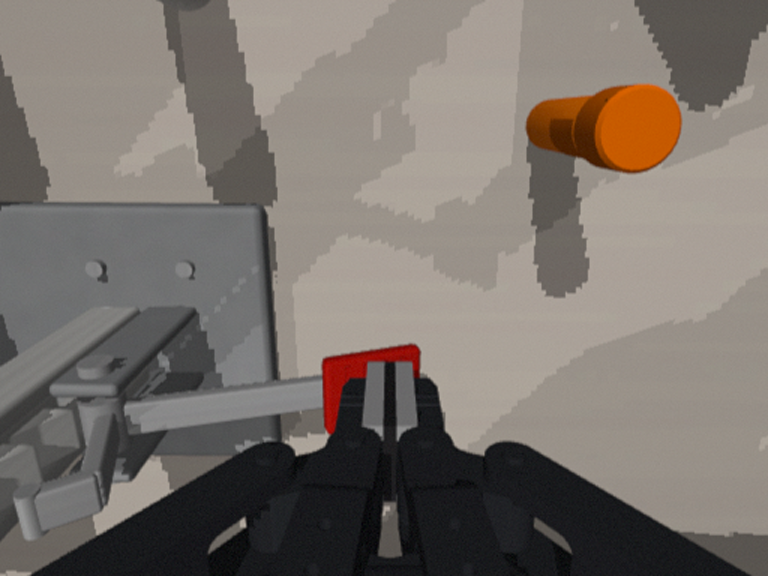

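View pics/top15.png

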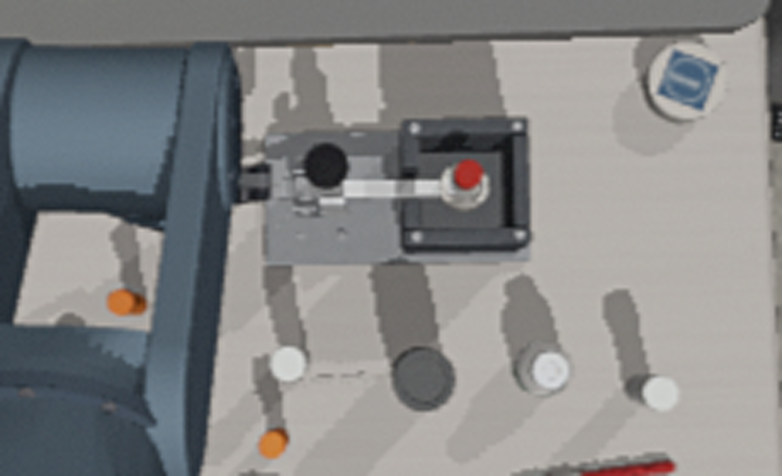

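```bash
python3 - <<'E'
from h import *
r=viewer.read_camera("top");C=cloud(r);print(env.sense()["clock"])
fbox("knob",C,[(.56,-.03,.14),(.60,.015,.25)])
m=(abs(C[...,0]-.579)<.03)&(abs(C[...,1]+.1)<.03);print(np.percentile(C[m][:,2],[50,90,95,99]))
E
```

```text
17.75
knob 148 mean [ 0.5788 -0.008   0.1964] min [ 0.5649 -0.0208  0.1416] max [0.5933 0.0053 0.2009] rect [579.1  -7.8] [26.  28.5] 89.2
[0.01353305 0.13204581 0.13363426 0.13574211]
```

It is sinking: the knob top is at 0.199 m, so the rail is about 0.043. In the top view the tube (467,173) is upright in the bore. Keeping the lever down.

Request:
move_arm:
  claw: [0, 0, 0, 0, 0]
  offset:
    - [0, 0, 0]
    - [0, 0, 0]
    - [0, 0, 0]
    - [0, 0, 0]
    - [0, 0, 0]
  twist:
    - [0, 0, 0]
    - [0, 0, 0]
    - [0, 0, 0]
    - [0, 0, 0]
    - [0, 0, 0]

```text
clock: 18.17
tool_pos: [0.5787, 0.0931, 0.0483]
tool_rot: [[-0.0, 1.0, -0.0], [1.0, 0.0, 0.0], [0.0, -0.0, -1.0]]
ft_force: [-1.3, 0.9, 1.4]
opening: -0.0002
```

Request:
move_arm:
  claw: [0, 0, 0, 0, 0]
  offset:
    - [0, 0, 0]
    - [0, 0, 0]
    - [0, 0, 0]
    - [0, 0, 0]
    - [0, 0, 0]
  twist:
    - [0, 0, 0]
    - [0, 0, 0]
    - [0, 0, 0]
    - [0, 0, 0]
    - [0, 0, 0]

```text
clock: 18.58
tool_pos: [0.5787, 0.093, 0.0483]
tool_rot: [[-0.0, 1.0, 0.0], [1.0, 0.0, 0.0], [0.0, 0.0, -1.0]]
ft_force: [-1.1, 1.1, 0.9]
opening: -0.0
```

Request:
move_arm:
  claw: [0, 0, 0, 0, 0]
  offset:
    - [0, 0, 0]
    - [0, 0, 0]
    - [0, 0, 0]
    - [0, 0, 0]
    - [0, 0, 0]
  twist:
    - [0, 0, 0]
    - [0, 0, 0]
    - [0, 0, 0]
    - [0, 0, 0]
    - [0, 0, 0]

```text
clock: 19.0
tool_pos: [0.5787, 0.093, 0.0483]
tool_rot: [[-0.0, 1.0, -0.0], [1.0, 0.0, 0.0], [0.0, -0.0, -1.0]]
ft_force: [-2.0, 1.8, 1.7]
opening: -0.0
```

Request:
move_arm:
  claw: [0, 0, 0, 0, 0]
  offset:
    - [0, 0, 0]
    - [0, 0, 0]
    - [0, 0, 0]
    - [0, 0, 0]
    - [0, 0, 0]
  twist:
    - [0, 0, 0]
    - [0, 0, 0]
    - [0, 0, 0]
    - [0, 0, 0]
    - [0, 0, 0]

```text
clock: 19.42
tool_pos: [0.5787, 0.093, 0.0483]
tool_rot: [[-0.0, 1.0, 0.0], [1.0, 0.0, 0.0], [0.0, 0.0, -1.0]]
ft_force: [-1.7, 0.8, 2.2]
opening: 0.0001
```

```bash
python3 - <<'E'
from h import *
for i in range(2):
    r=viewer.read_camera("top");C=cloud(r);s=env.sense();print(s["clock"],s["tool_pos"],s["ft_force"])
    fbox("knob",C,[(.56,-.03,.14),(.60,.015,.25)])
    P=C[np.all(np.abs(C-np.array([.579,-.008,.16]))<[.01,.01,.06],-1)];print("knobtop",np.median(P[:,2]))
    hsv=cv2.cvtColor(r["pixels"],cv2.COLOR_RGB2HSV)
    red=((hsv[...,0]<8)|(hsv[...,0]>172))&(hsv[...,1]>130)&(abs(C[...,1]+.1)<.03)&(abs(C[...,0]-.579)<.03)
    P=C[red];print("cap",len(P),np.median(P,0),P[:,2].max())
im=cv2.cvtColor(r["pixels"],cv2.COLOR_RGB2BGR)[120:260,160:390]
cv2.imwrite("pics/top16.png",cv2.resize(im,None,fx=3.4,fy=3.4,interpolation=cv2.INTER_CUBIC))
E
```

```text
19.4667 [0.57869186 0.09300439 0.04832723] [-1.26106599  0.71734525  1.949195  ]
knob 135 mean [ 0.5789 -0.0082  0.1553] min [ 0.5649 -0.0219  0.1512] max [0.5927 0.0056 0.1588] rect [578.8  -8.1] [27.3 27.8] 88.4
knobtop 0.15569089917650036
cap 49 [ 0.57940844 -0.10243854  0.0916476 ] 0.09730728911732489
19.5167 [0.57870827 0.09305429 0.04835324] [-1.25849034  0.45569342  2.05935269]
knob 134 mean [ 0.5788 -0.0082  0.1553] min [ 0.5651 -0.0219  0.1495] max [0.5927 0.0056 0.1588] rect [578.9  -8.2] [27.4 27.5] 1.3
knobtop 0.15563779412401646
cap 47 [ 0.57941312 -0.10248047  0.09108542] 0.09420594710200514
```

View pics/top16.png

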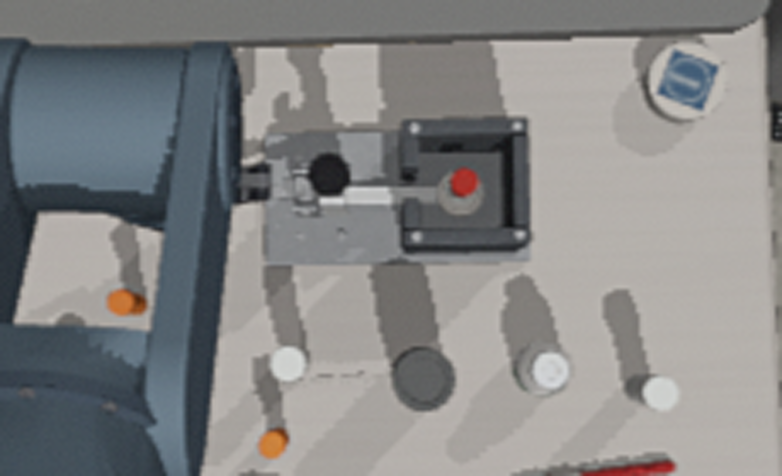

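Knob top is at 0.1557 m, so the rail is at about 0. The cap (463,181) shows inside the bore with its top at about 0.092 m, as expected. Letting the lever rise by going straight up.

Request:
move_arm:
  claw: [0, 0, 0, 0, 0]
  offset:
    - [0, 0, -8]
    - [0, 0, -12]
    - [0, 0, -15]
    - [0, 0, -30]
    - [0, 0, -40]
  twist:
    - [0, 0, 0]
    - [0, 0, 0]
    - [0, 0, 0]
    - [0, 0, 0]
    - [0, 0, 0]

```text
clock: 19.93
tool_pos: [0.5768, 0.0927, 0.1527]
tool_rot: [[-0.0, 1.0, -0.005], [1.0, 0.0, -0.0], [-0.0, -0.005, -1.0]]
ft_force: [0.3, 0.2, 0.1]
opening: -0.0001
```

Request:
move_arm:
  claw: [0, 0, 0, 0, 0]
  offset:
    - [0, -20, -40]
    - [0, -35, -20]
    - [0, -35, 0]
    - [0, -20, 0]
    - [0, 0, 0]
  twist:
    - [0, 0, 0]
    - [0, 0, 0]
    - [0, 0, 0]
    - [0, 0, 0]
    - [0, 0, 0]

```text
clock: 20.35
tool_pos: [0.4672, 0.0932, 0.2121]
tool_rot: [[-0.001, 1.0, 0.001], [1.0, 0.001, -0.001], [-0.001, 0.001, -1.0]]
ft_force: [0.3, 0.3, -0.4]
opening: 0.0
```

Request:
move_arm:
  claw: [0, 0, 0, 0]
  offset:
    - [0, 0, 0]
    - [0, 0, 0]
    - [0, 0, 0]
    - [0, 0, 0]
  twist:
    - [0, 0, 0]
    - [0, 0, 0]
    - [0, 0, 0]
    - [0, 0, 0]

```text
clock: 20.68
tool_pos: [0.4709, 0.0928, 0.2106]
tool_rot: [[0.0, 1.0, 0.0], [1.0, -0.0, -0.0], [-0.0, 0.0, -1.0]]
ft_force: [0.4, 0.5, -0.4]
opening: -0.0
```

```bash
python3 - <<'E'
from h import *
r,st,C=wrist("w17.png");print(st["clock"],st["tool_pos"],st["ft_force"],np.abs(st["joint_vel"]).max())
P=C[np.all(np.abs(C-np.array([.579,-.008,.16]))<[.01,.01,.06],-1)];print("knobtop",np.median(P[:,2]))
hsv=cv2.cvtColor(r["pixels"],cv2.COLOR_RGB2HSV)
red=((hsv[...,0]<8)|(hsv[...,0]>172))&(hsv[...,1]>130)
P=C[red&(abs(C[...,1]+.1)<.03)&(abs(C[...,0]-.579)<.03)];P=P[P[:,2]>.086];print("cap",len(P),P.mean(0),np.median(P[:,2]),cv2.minEnclosingCircle((P[:,:2]*1000).astype(np.float32)))
P=C[red&(abs(C[...,1]-.09)<.03)&(abs(C[...,0]-.579)<.03)];print("pad",np.median(P,0))
fbox("rim/arm",C,[(.555,-.13,.02),(.605,-.08,.035)])
E
```

```text
20.6833 [0.47089463 0.09279262 0.21063984] [ 0.41199448  0.48325483 -0.36683642] 0.00599473799613651
knobtop 0.11570614624081331
cap 415 [ 0.57861789 -0.10000832  0.09126778] 0.09188734306351692 ((580.1251831054688, -100.85948181152344), 10.494891166687012)
pad [nan nan nan]
  return _methods._mean(a, axis=axis, dtype=dtype,
  ret = um.true_divide(
```

View pics/w17.png

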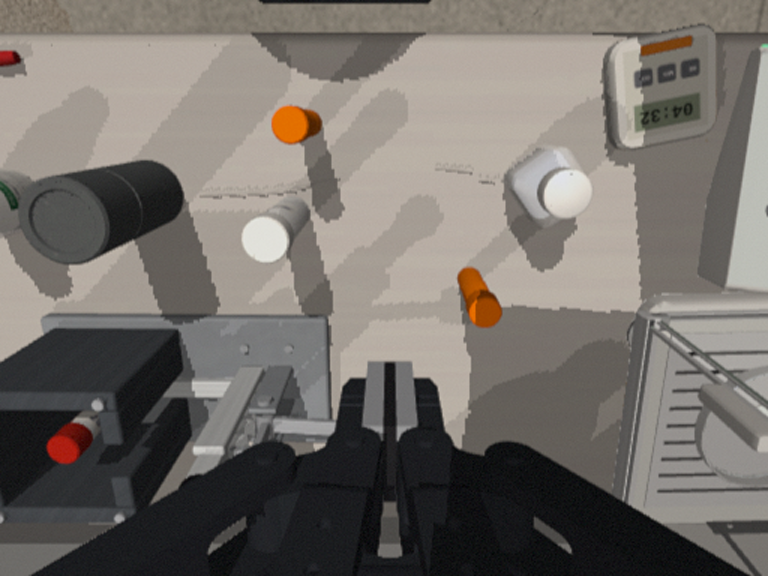

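The tube is in the bore (red cap 70,443), but the fingers hide the pad and knob. Backing off and checking again.

Request:
move_arm:
  claw: [0, 0, 0, 0, 0]
  offset:
    - [-15, -20, -35]
    - [-20, -20, -35]
    - [-20, -20, -35]
    - [-20, -10, -20]
    - [0, 0, 0]
  twist:
    - [0, 0, 0]
    - [0, 0, 0]
    - [0, 0, 0]
    - [0, 0, 0]
    - [0, 0, 0]

```text
clock: 21.15
tool_pos: [0.4048, 0.0187, 0.3344]
tool_rot: [[0.002, 1.0, 0.008], [1.0, -0.002, -0.003], [-0.003, 0.008, -1.0]]
ft_force: [-0.1, -0.7, 1.0]
opening: -0.0001
```

Request:
move_arm:
  claw: [0, 0, 0, 0]
  offset:
    - [0, 0, 0]
    - [0, 0, 0]
    - [0, 0, 0]
    - [0, 0, 0]
  twist:
    - [0, 0, 0]
    - [0, 0, 0]
    - [0, 0, 0]
    - [0, 0, 0]

```text
clock: 21.48
tool_pos: [0.4034, 0.0221, 0.3278]
tool_rot: [[-0.001, 1.0, -0.003], [1.0, 0.001, 0.001], [0.001, -0.003, -1.0]]
ft_force: [0.4, 0.1, -0.4]
opening: 0.0002
```

```bash
python3 - <<'E'
from h import *
r,st,C=wrist("w18.png");print(st["clock"],st["tool_pos"],np.abs(st["joint_vel"]).max())
P=C[np.all(np.abs(C-np.array([.579,-.008,.16]))<[.01,.01,.06],-1)];print("knobtop",len(P),np.percentile(P[:,2],[50,90]))
hsv=cv2.cvtColor(r["pixels"],cv2.COLOR_RGB2HSV)
red=((hsv[...,0]<8)|(hsv[...,0]>172))&(hsv[...,1]>130)
P=C[red&(abs(C[...,1]+.1)<.03)&(abs(C[...,0]-.579)<.03)];P=P[P[:,2]>.087];print("cap",len(P),P.mean(0),np.median(P[:,2]),cv2.minEnclosingCircle((P[:,:2]*1000).astype(np.float32)))
P=C[red&(abs(C[...,1]-.09)<.03)&(abs(C[...,0]-.579)<.03)];print("pad",len(P),np.median(P,0) if len(P) else 0)
E
```

```text
21.4833 [0.40337365 0.02205727 0.32783218] 0.004825691632915264Traceback (most recent call last):
  File "<stdin>", line 3, in <module>
    return _quantile_unchecked(
        a, q, axis, out, overwrite_input, method, keepdims, weights)
    return _ureduce(a,
                    func=_quantile_ureduce_func,
    ...<5 lines>...
                    overwrite_input=overwrite_input,
                    method=method)
    r = func(a, **kwargs)
    result = _quantile(arr,
                       quantiles=q,
    ...<2 lines>...
                       out=out,
                       weights=wgt)
    slices_having_nans = np.isnan(arr[-1, ...])
                                  ~~~^^^^^^^^^
IndexError: index -1 is out of bounds for axis 0 with size 0
```

View pics/w18.png

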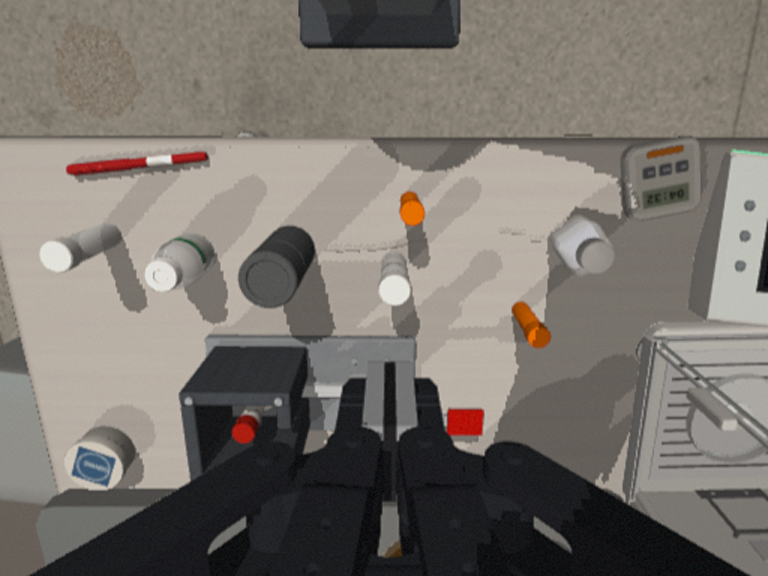

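The tube is upright in the bore (cap 244,430) and the bystanders are in place. The pad is visible at (465,422), but the fingers hide the knob. I'll measure the pad and cap here, and the knob from the top camera.

```bash
python3 - <<'E'
from h import *
for cam in ("wrist","top"):
    st=env.sense();r=viewer.read_camera(cam);C=cloud(r,st) if cam=="wrist" else cloud(r)
    save(r,cam+"19.png")
    P=C[np.all(np.abs(C-np.array([.579,-.008,.19]))<[.01,.01,.06],-1)];print(cam,"knobtop",len(P),np.median(P[:,2]) if len(P) else 0)
    hsv=cv2.cvtColor(r["pixels"],cv2.COLOR_RGB2HSV)
    red=((hsv[...,0]<8)|(hsv[...,0]>172))&(hsv[...,1]>130)
    P=C[red&(abs(C[...,1]+.1)<.03)&(abs(C[...,0]-.579)<.03)&(C[...,2]>.087)]
    if len(P):print("cap",len(P),P.mean(0),cv2.minEnclosingCircle((P[:,:2]*1000).astype(np.float32)))
    P=C[red&(abs(C[...,1]-.09)<.03)&(abs(C[...,0]-.579)<.03)];print("pad",len(P),np.median(P,0) if len(P) else 0)
E
```

```text
wrist knobtop 0 0
cap 183 [ 0.57904665 -0.10089693  0.09174567] ((579.9150390625, -101.97113037109375), 10.432290077209473)
pad 397 [0.57847424 0.09016641 0.07631132]
top knobtop 81 0.15554579874531538
cap 46 [ 0.57943395 -0.10254406  0.0916628 ] ((579.5721435546875, -102.62077331542969), 9.70307445526123)
pad 114 [0.5788     0.08703142 0.07561509]
```

View pics/top19.png

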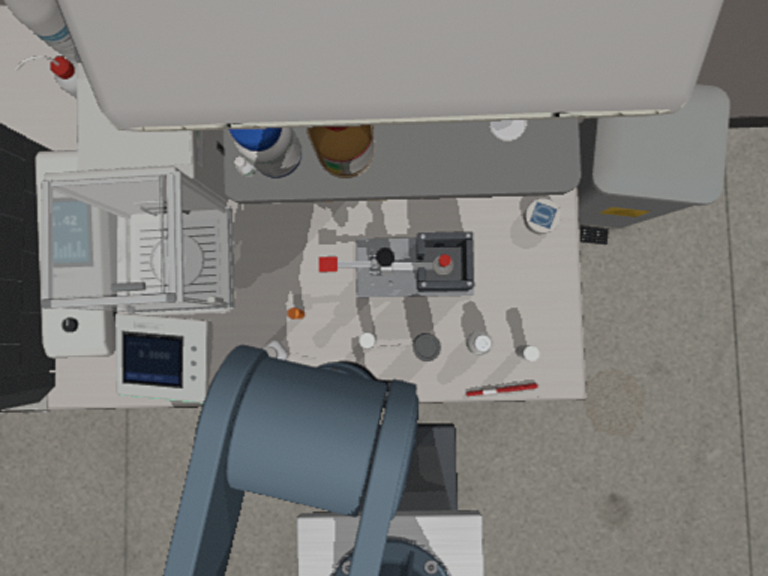

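In the top view the lift is down with the cap centred in the bore (444,261). The lever pad (328,264) is back at rest at 0.076 m, and the arm is clear. Handing in.

```bash
python3 -c "
from h import *
print(env.hand_in());print(env.sense()['clock'])"
```

```text
the job is handed in; nothing more can be done
None
the job is handed in; nothing more can be done
```

The red-capped tube is loaded: it stands upright in the seat with the lift fully down and the lever released. I handed the job in about 22 s into the 66 s allowed; `hand_in` reports no verdict, so I can't confirm it passed.

I raised the lift by its knob to the top notch, where it held by itself (knob top 0.236 m, so the rail at about 0.080). I stood the tube in the raised seat and let go, then held the red lever down for about 2.5 s until the lift had sunk home.

My last checks before handing in:
- **Lift:** the knob top was at 0.1555 m, so the rail is at about 0 mm.
- **Lever:** the pad was back at its rest height of 0.076 m.
- **Tube:** the cap centre was at about (0.5796, -0.1026) against a seat centre of about (0.5787, -0.1025). The cap top was at 0.0917 m, which fits a 70 mm tube standing on the seat floor.
- **Bystanders:** they looked unmoved in the pictures; I didn't re-measure each one. The arm partly hid the media bottle in the last top view, but it looked in place from the wrist camera.

The wrist and top cameras disagreed by about 2 mm on the cap's position. In the last wrist view the fingers hid the knob, so the lift height comes from the top camera alone.

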